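Tighten the tray drain ring, hang up the spanner, put the tools in to soak

ROBOT

A 6-joint arm with a two-finger parallel gripper is mounted at the origin on the work surface. World frame = base frame: x ahead of the robot, y to its left, z up, the work surface at z = 0. Lengths are in m, angles in rad, forces in N, time in s.
With the tool pointing down it reaches from about 0.375 to 0.9 m from the base axis. Payload 3.1 kg.
Tool frame: the origin (TCP) lies midway between the tips of the shut fingers; the grasp point (between the pads) lies manip.hold_point_z behind it (manip.hold_point_z is the distance from the TCP to the grasp point, in m); z points along the fingers, y is the direction in which the jaws open and shut (so a half turn about z gives the same grasp; the last joint's range is limited). The gripper opens to 85 mm and grips with 20 to 120 N. Pads are 22 mm wide; open, the fingers measure 114 mm over their backs; the gripper's body (76 mm by 85 mm) begins 54 mm behind the grasp point. The pads swing forward as they close: fully open they stand 13 mm farther back than shut.
Start: joints at [-1.407, 0.527, 1.433, -0, 1.181, -0.178], TCP at [0.21, -0.589, 0.231] pointing down, gripper open.
Joint ranges: [-3.08, 3.08], [-0.75, 2.2], [0.22, 2.44], [-1.43, 4.57], [0, 2.65], [-2.85, 2.85]. Speed limits (rad/s): [2.79, 2.79, 3.14, 3.14, 3.14, 3.14].

INTERFACE

Orientations are given as a unit quaternion [x, y, z, w].
In Python, from station import manip, snapshot, workorder, models gives the robot as it stands.
- The arm moves only by the tool jog_arm, never from a script. Its argument "commands" is a list of rows, each a list of 5 numbers: the opening in per cent of the stroke, from 0 (shut) to 100 (fully open), then the shift along the world's x, y, z in cm, then the turn about the world's z in rad. A call has 1 to 8 rows; each row shifts and turns the pose as measured when the row begins; what a row does not reach is not made up. A row lasts 1/12 s, in which the tool goes at most 41.7 mm and 7.16 degrees, less where a joint would pass 70% of its speed; a pose out of reach is approached as far as the arm can. A call with a gripper value outside its range is refused whole. The fingers move at their own pace and stop on an object; "squeeze" is the grip in N (left out, the last holds). Time passes only in rows, so rows that do not move let the fingers close. It gives the time, the measured TCP pose, the force and the opening at its end, in the units of the state.
- manip.sense(): the state, without advancing time (a new reading comes with each control period).
- snapshot(name): name is "scene" or "top" or "wrist"; returns a dict with "image" (480x640x3 uint8, red, green, blue), "intrinsics" (3x3 intrinsics, pixels), "extrinsics" (4x4, takes a point from camera to world coordinates); the wrist camera has in their place "hand_eye" (4x4, takes a point from camera to tool coordinates, whose origin is the TCP and whose axes are the flange's). Camera axes: x right, y down, z forward; pixel columns grow to the right and rows downward; lengths in m; the calibration is good to about 2 mm. A picture is of the moment at which its call begins: read the wrist's pose just before it. There is no depth.
- workorder.sign_off(): hands the job in, once; it reports no verdict.
Trained networks look in a picture, given as the dict that the camera call returned (one of the last four; its "shot" number tells which), for a name from the list of things; names that differ only in an ending like _2 or _b are one class to them, and where a whole thing is asked for, a point or a joint stands for the part that bears it (a point fixed in the world has none). Each returns a list of dicts, best first, with "score" (0 to 1); they miss things now and then, are a little off and sometimes report something else, mostly with a low value. They report only what shows in the picture. A call takes as long as a camera call.
- models.find_in(picture, name): "centre" ([x, y, z] in m, in world coordinates, good to about 4 mm: the middle of the surface that is visible of it).
- models.pinpoint(picture, name): "centre" ([x, y, z] in m, in world coordinates, good to about 4 mm: a listed point, or the origin of a listed thing).
The state is a dict: "t": time; "q": joint angles; "qd": joint speeds; "tau": joint torques, N m; "tcp_pos": TCP position; "tool_rot": TCP orientation; "force": force on the tool from outside, world axes, zero at the start; "ft_torque": the same for the moment, N m; "finger_gap": opening from 0.0 (shut) to 1.0 (fully open).
Only numpy, scipy, OpenCV 4.12 (cv2) and the standard library are available. Lean on these libraries where they do the work, as an engineer would, in place of code of your own. Each camera call takes 0.05 s, during which the arm holds its last target. There are 200 camera calls.

TASK

Tighten the drain of the marbler's rinsing tray: set both pins of the T-handle spanner fully into the two holes of the retaining ring and turn it clockwise to its stop, in as many bites as needed. Then hang the spanner by its crossbar on both prongs of the sprung fork and, before letting go, tug it gently down (5 to 10 N beyond its weight, for about half a second) to be sure it is held. Also lay every used hand tool lying on the table (rakes, scraper, paddle) flat in the tray's empty soak bay, and leave the bottles, pots, glass and tape where they are.

Things in the scene. Friction and masses are not known exactly. Their poses are not given: they have to be found in the camera images.
- tray: White plastic rinsing tray, fixed, 202 (x) x 348 (y) x 50 mm high, walls and floor 6 mm thick. Origin: centre of its underside, on the table. A rib 36 mm high at y = -35 mm divides it into the drain bay (-y part, drain ring centred at x 0, y -103 mm) and the empty soak bay (+y part, 190 x 200 mm inside).
- soak (a point): Centre of the soak bay's floor (6 mm above the table); axes as the tray's. The bay reaches 95 mm either way in x and 100 mm either way in y.
- ring (a joint): Angle of the drain's retaining ring: 0 loosest, grows clockwise seen from above, stops at 2.5 rad (fully tight); starts between 0 and 0.5. Take it in two bites or more (pins out, back, in again) if the wrist cannot turn so far at once. It stays where it is left; turning takes about 0.3 N m.
- ring_face (a point): The steel retaining ring, 102 mm outside diameter, 14 mm thick, flat top 34 mm above the table. Origin: on its axis, at the level of its top face; z up. It turns with the ring; its two round through holes, 15 mm wide, lie on its x axis at +38 and -38 mm.
- hole0 (a point): Mouth of one ring hole, at the top face.
- hole1 (a point): Mouth of the other ring hole, at the top face.
- spanner: T-handle pin spanner, 0.35 kg, upright on its stand. Origin: middle of the head's underside, z up. Head 100 (x) x 30 x 10 mm; two tapered pins, 9 mm thick, point down 11 mm at x +38 and -38 mm; stem 16 mm thick; crossbar 110 mm along x (parallel to the line of the pins), 20 mm wide, z 70 to 86 mm. Grip the crossbar's middle from above, across its width. Alike after a half turn.
- pin0 (a point): Tip of the spanner's pin at x = +38 mm.
- pin1 (a point): Tip of the spanner's pin at x = -38 mm.
- stand: Wooden block, fixed, 130 (x) x 60 x 30 mm high; the spanner's head rests on its top with the pins down in two pockets 20 mm square. Origin: centre of the underside.
- hanger: Tool hanger, fixed: base and post 255 mm tall; origin on the table at the post's front. It carries a sprung fork: two level prongs, 10 mm thick, at y +30 and -30 mm (50 mm clear between), from x = -14 mm (fork plate) out to the open end at x = -145 mm; tops about 203 mm above the table when unloaded, ends turned up 14 mm higher.
- rest (a point): Midway between the prongs at the level of their tops, 75 mm in front of the hanger's origin; sinks with the fork; axes as the hanger's, prongs point to -x. To hang: crossbar along y above the prongs, stem in between them from the open -x end, then lower until the crossbar rests on both prongs here.
- fork (a joint): How far the sprung fork has sunk (m): about 0.002 unloaded, spring 700 N/m (1.4 mm per newton), about 0.007 with the spanner hanging, at most 0.03.
- rake_a: Used hand tool, about 132 mm long, with a 38 mm wide crosspiece and six steel teeth. Handle along x from -62 to +22 mm, 18 mm wide (y), 16 mm high; the head points to +x. Origin: underside, middle of its width; grip across the handle at the origin or up to 20 mm towards -x. 70 g. May be absent.
- rake_b: Used hand tool, about 132 mm long, with a 30 mm wide crosspiece and four steel teeth. Handle along x from -62 to +22 mm, 18 mm wide (y), 16 mm high; the head points to +x. Origin: underside, middle of its width; grip across the handle at the origin or up to 20 mm towards -x. 70 g. May be absent.
- scraper: Used hand tool, about 132 mm long, with a thin steel blade 36 mm wide. Handle along x from -62 to +22 mm, 18 mm wide (y), 16 mm high; the head points to +x. Origin: underside, middle of its width; grip across the handle at the origin or up to 20 mm towards -x. 70 g. May be absent.
- paddle: Used hand tool, about 135 mm long, a wooden stirring paddle with a 30 mm wide blade. Handle along x from -62 to +22 mm, 18 mm wide (y), 14 mm high; the head points to +x. Origin: underside, middle of its width; grip across the handle at the origin or up to 20 mm towards -x. 70 g. May be absent.
- paint_bottle: Bystander, leave alone: closed paint bottle, 130 mm tall.
- paint_jar: Bystander, leave alone: closed glass jar, 70 mm tall.
- tumbler: Bystander, leave alone: drinking glass, 90 mm tall.
- squeeze_bottle: Bystander, leave alone: bottle, 110 mm tall.
- tape_roll: Bystander, leave alone: roll of tape, 25 mm high, lying.
- pot_a: Bystander, leave alone: small closed paint pot, 40 mm tall.
- pot_b: Bystander, leave alone: small closed paint pot, 40 mm tall.

How it is judged:
On the way, in this order (a step that is already met when the one before it is completed fails the run):
1. both spanner pins are in the two ring holes, at least 6 mm deep, with the ring still loose (below 0.7 rad) (((horizontal distance between pin0 and hole0 below 0.006 m and horizontal distance between pin1 and hole1 below 0.006 m and z of each of pin0, pin1 in the frame of ring_face below -0.006 m) or (horizontal distance between pin0 and hole1 below 0.006 m and horizontal distance between pin1 and hole0 below 0.006 m and z of each of pin0, pin1 in the frame of ring_face below -0.006 m)) and value of joint ring below 0.7 rad), for 0.2 s.
2. the ring is turned to its stop (beyond 2.4 rad) with both pins still engaged (((horizontal distance between pin0 and hole0 below 0.006 m and horizontal distance between pin1 and hole1 below 0.006 m and z of each of pin0, pin1 in the frame of ring_face below -0.006 m) or (horizontal distance between pin0 and hole1 below 0.006 m and horizontal distance between pin1 and hole0 below 0.006 m and z of each of pin0, pin1 in the frame of ring_face below -0.006 m)) and value of joint ring above 2.4 rad), for 0.1 s.
3. the spanner's crossbar lies on the fork and, still held by the fingers, is tugged down: more than 7 N on the fork in all for 0.2 s (x of spanner in the frame of rest between -0.055 and 0.055 m and y of spanner in the frame of rest between -0.02 and 0.02 m and z of spanner in the frame of rest between -0.076 and -0.064 m and angle between spanner's own z axis and vertical below 0.25 rad and contact force between spanner and hanger above 7 N and contact force between the fingers and spanner above 1 N), for 0.2 s.
At the end, for the whole second after the job is handed in: Ring beyond 2.4 rad; spanner hanging still by its crossbar on both prongs, upright within 0.25 rad, within 20 mm of the fork's middle; every hand tool present at rest in the soak bay, origin at most 35 mm above its floor, length within 0.37 rad of level (value of joint ring above 2.4 rad and x of spanner in the frame of rest between -0.055 and 0.055 m and y of spanner in the frame of rest between -0.02 and 0.02 m and z of spanner in the frame of rest between -0.076 and -0.064 m and angle between spanner's own z axis and vertical below 0.25 rad and linear speed of each of spanner, rake_a, rake_b, scraper, paddle below 0.02 m/s and x of rake_a in the frame of soak between -0.095 and 0.095 m and y of rake_a in the frame of soak between -0.1 and 0.1 m and z of rake_a in the frame of soak between -0.005 and 0.035 m and angle between rake_a's own x axis and vertical between 1.2 and 1.95 rad and x of rake_b in the frame of soak between -0.095 and 0.095 m and y of rake_b in the frame of soak between -0.1 and 0.1 m and z of rake_b in the frame of soak between -0.005 and 0.035 m and angle between rake_b's own x axis and vertical between 1.2 and 1.95 rad and x of scraper in the frame of soak between -0.095 and 0.095 m and y of scraper in the frame of soak between -0.1 and 0.1 m and z of scraper in the frame of soak between -0.005 and 0.035 m and angle between scraper's own x axis and vertical between 1.2 and 1.95 rad and x of paddle in the frame of soak between -0.095 and 0.095 m and y of paddle in the frame of soak between -0.1 and 0.1 m and z of paddle in the frame of soak between -0.005 and 0.035 m and angle between paddle's own x axis and vertical between 1.2 and 1.95 rad); the robot touches nothing.
It fails at once if a bystander is moved more than 40 mm (distance of any of paint_bottle, paint_jar, tumbler, squeeze_bottle, tape_roll, pot_a, pot_b from where it was at the start of the episode above 0.04 m).
It fails at once if the fork is pulled with more than 28 N (not gently) (contact force between spanner and hanger above 28 N).
Of rake_a, rake_b, scraper, paddle only 3 to 4 are there at a start; the rules pass over those that are not, and their reading is None.
At some moment in a run one of rake_a, rake_b, scraper, paddle may be knocked a few centimetres aside while the robot is not near it.
It also fails if it takes over 210 s, if anything falls off the work surface, if the arm or the gripper's body presses on something with over 40 N, if the wrist force passes 120 N, or if a joint passes its speed limit or range.

## Working session

There is one attempt and no reset: what is moved stays moved. The work goes in short steps, Python scripts to look and compute and a tool call to move; the robot and the scene stay as the last step left them, time stands still between calls to the robot, and variables do not carry over. Pictures are saved under pics/ and viewed, about 12 in all and at most 16, crops included, and the job is handed in when it is done.

Besides the shell and the picture viewer there is one more tool, called after "Request:" by a JSON object that holds its "op" and its "data", one argument or row to a line. jog_arm: Moves the arm, as the interface text tells. Its arguments: {"type":"object","properties":{"commands":{"type":"array","items":{"type":"array","items":{"type":"number"}}},"squeeze":{"type":"number"}},"required":["commands"]}

```bash
ls; mkdir -p pics
cat > h.py <<'E'
import numpy as np, cv2
from station import manip, snapshot, workorder, models
def save(p,n): cv2.imwrite('pics/'+n,p['image'][:,:,::-1])
def show(p,names,k=3,pin=True):
    for n in names:
        r=(models.pinpoint if pin else models.find_in)(p,n)[:k]
        print(n,[(np.round(d['centre'],4).tolist(),round(d['score'],2)) for d in r])
def proj(p,X):
    T=np.linalg.inv(p['extrinsics']);c=T[:3,:3]@np.array(X)+T[:3,3];u=p['intrinsics']@c;return u[:2]/u[2]
E
python3 - <<'E'
from h import *
s=manip.sense();print(s);print(manip.hold_point_z)
for c in ['top','scene']:
    p=snapshot(c);save(p,c+'0.png')
    print(c)
    show(p,['tray','soak','ring_face','hole0','hole1','spanner','pin0','pin1','stand','hanger','rest','rake_a','rake_b','scraper','paddle','paint_bottle','paint_jar','tumbler','squeeze_bottle','tape_roll','pot_a','pot_b'])
E
```

```text
pics
{'t': 0.0, 'q': array([-1.40655310e+00,  5.28450693e-01,  1.43391892e+00, -4.51409259e-05,
        1.18138212e+00, -1.78494839e-01]), 'qd': array([-4.64917980e-04, -8.02810196e-04, -6.58396179e-04, -1.04173112e-03,
       -6.68541502e-05, -1.03134510e-03]), 'tau': array([ 1.21898040e-03, -4.42349732e+01, -1.78026080e+01, -1.13420281e-04,
        8.37543514e-03,  8.90577724e-06]), 'tcp_pos': array([ 0.20994103, -0.58791871,  0.23033783]), 'tool_rot': array([ 9.85350187e-01,  1.70539856e-01, -1.31783367e-05, -1.07966050e-03]), 'force': array([-0.30499713, -0.94343258, -0.7557235 ]), 'ft_torque': array([0.01604753, 0.00070176, 0.06718361]), 'finger_gap': 0.9967451272682722}
0.0187
top
tray [([0.5783, -0.0302, 0.0017], 0.82), ([0.5801, 0.0393, 0.0049], 0.49)]
soak [([0.5763, 0.0357, 0.0055], 0.72), ([0.5432, -0.123, 0.0314], 0.28)]
ring_face [([0.5794, -0.1336, 0.0353], 0.98), ([0.5412, -0.4249, 0.0006], 0.21), ([0.6492, -0.2859, 0.0023], 0.17)]
hole0 [([0.618, -0.1385, 0.0306], 0.93), ([0.5414, -0.1201, 0.0312], 0.86), ([0.7331, 0.1555, 0.005], 0.44)]
hole1 [([0.618, -0.1385, 0.030
[... 1781 characters left out ...]
nger [([0.5374, -0.424, -0.001], 0.63), ([0.6901, 0.3897, 0.0008], 0.17)]
rest []
rake_a [([0.4508, 0.2256, 0.0013], 0.8), ([0.5781, 0.0427, 0.0046], 0.45)]
rake_b [([0.4508, 0.2256, 0.0013], 0.8), ([0.5781, 0.0427, 0.0046], 0.45)]
scraper [([0.4518, -0.2894, 0.0001], 0.72)]
paddle [([0.6486, -0.2878, 0.0011], 0.68)]
paint_bottle [([0.6903, 0.3856, 0.0029], 0.86)]
paint_jar [([0.6825, -0.3853, 0.001], 0.73)]
tumbler [([0.7332, 0.1514, -0.0007], 0.65)]
squeeze_bottle [([0.7478, -0.1218, -0.002], 0.59)]
tape_roll [([0.776, -0.0001, -0.0035], 0.94)]
pot_a [([0.376, 0.4148, 0.0005], 0.65), ([0.3562, -0.44, -0.0032], 0.52)]
pot_b [([0.376, 0.4148, 0.0005], 0.65), ([0.3562, -0.44, -0.0032], 0.52)]
```

View pics/top0.png

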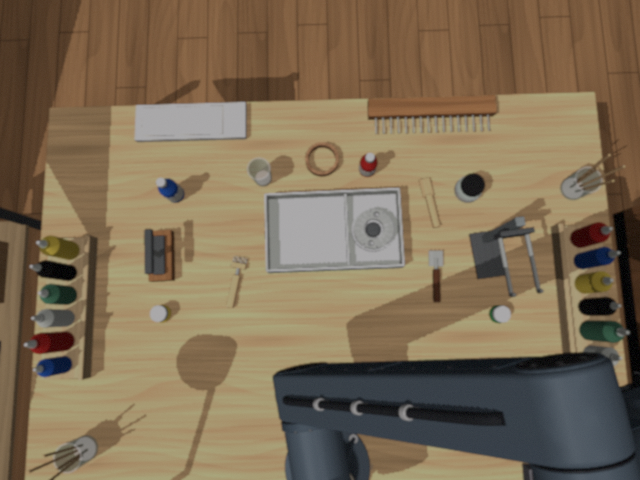

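View pics/scene0.png

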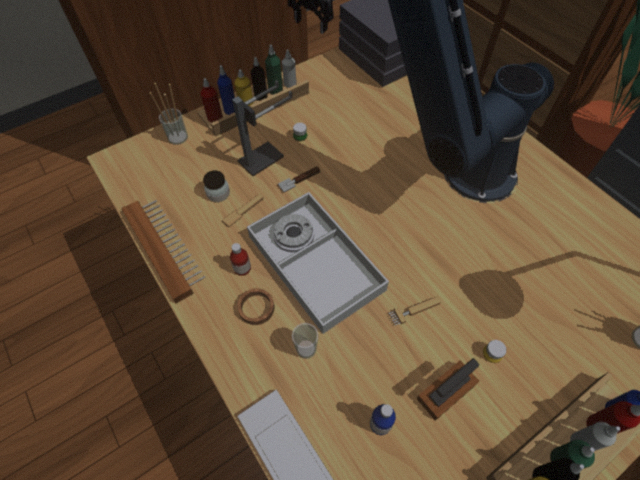

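The top view shows the rake at pixel (236,280), the scraper at (436,275), the paddle at (430,200), the spanner on its stand at (160,252), the ring at (374,230) and the fork at (520,260). There are three hand tools, all with their heads roughly towards +x. The scene view agrees. I'll start with the scraper.

Request:
{"op": "jog_arm", "data": {
  "commands": [
    [100, 0, 0, 4, 0],
    [100, 0, 0, 4, 0],
    [100, 2, 3, 0, -0.08],
    [100, 2, 3, 0, -0.08],
    [100, 2, 3, 0, -0.08],
    [100, 2, 3, 0, -0.08],
    [100, 2, 3, 0, 0],
    [100, 2, 3, 0, 0]
  ]
}}

```text
t: 2.97
tcp_pos: [0.3288, -0.4096, 0.3141]
tool_rot: [1.0, -0.003, 0.002, 0.003]
force: [1.2, -0.5, 0.3]
finger_gap: 1.005
```

Request:
{"op": "jog_arm", "data": {
  "commands": [
    [100, 2, 3, 0, 0],
    [100, 2, 3, 0, 0],
    [100, 2, 3, -2, 0],
    [100, 2, 1, -2, 0],
    [100, 2, 0, -2, 0],
    [100, 0, 0, 0, 0],
    [100, 0, 0, 0, 0]
  ]
}}

```text
t: 3.55
tcp_pos: [0.4352, -0.2973, 0.256]
tool_rot: [1.0, 0.001, 0.005, 0.005]
force: [-1.0, -0.7, 0.2]
finger_gap: 1.002
```

```bash
cat >> h.py <<'E'
from scipy.spatial.transform import Rotation as R
def wrist():
    s=manip.sense();p=snapshot('wrist');T=np.eye(4);T[:3,:3]=R.from_quat(s['tool_rot']).as_matrix();T[:3,3]=s['tcp_pos']
    p['W']=T@p['hand_eye'];return s,p
def yaw(s):
    m=R.from_quat(s['tool_rot']).as_matrix();return np.arctan2(m[1,0],m[0,0])
def unproj(p,uv,z):
    W=p.get('W') if 'W' in p else p['extrinsics'];d=W[:3,:3]@np.linalg.solve(p['intrinsics'],[uv[0],uv[1],1.]);o=W[:3,3];return (o+d*(z-o[2])/d[2])
def st():
    s=manip.sense();print('t',round(s['t'],2),'tcp',np.round(s['tcp_pos'],4),'yaw',round(yaw(s),3),'F',np.round(s['force'],1),'gap',round(s['finger_gap'],3),'q6',round(s['q'][5],2));return s
E
python3 - <<'E'
from h import *
st()
s,p=wrist();save(p,'w1.png');show(p,['scraper','paddle'])
show(p,['scraper','paddle'],pin=False)
E
```

```text
t 3.55 tcp [ 0.4352 -0.2973  0.256 ] yaw 0.002 F [-1.  -0.7  0.2] gap 1.002 q6 0.76
scraper [([0.4544, -0.2955, 0.0002], 0.89)]
paddle []
scraper [([0.559, -0.0842, 0.0055], 0.35)]
paddle [([0.61, -0.2978, 0.0162], 0.74)]
```

View pics/w1.png

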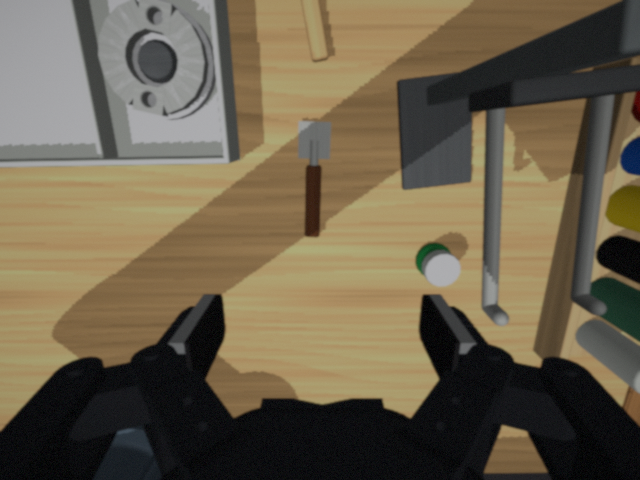

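The wrist view shows the scraper's handle from pixel (312,236) to (314,166), blade up, with pot_a at (438,265) and the fork on the right. I'll unproject the handle ends.

Run:
```python
from h import *
s,p=wrist()
a=unproj(p,(312,236),.014);b=unproj(p,(314.5,166),.014);print(a,b,(b-a),np.arctan2(b[1]-a[1],b[0]-a[0]))
for c in[(156,14),(148,99)]:print(unproj(p,c,.034))
# paddle handle bottom end
print(unproj(p,(319,60),.014),unproj(p,(309,0),.014))
```

```text
[ 0.39008193 -0.28966974  0.014     ] [ 0.47332363 -0.293501    0.014     ] [ 0.0832417  -0.00383126  0.        ] -0.04599323724548307
[ 0.61806182 -0.14428682  0.034     ]
[ 0.54281596 -0.12528475  0.034     ]
[ 0.58219977 -0.29925818  0.014     ] [ 0.63625454 -0.28959693  0.014     ]
```

Request:
{"op": "jog_arm", "data": {
  "commands": [
    [60, 1.1, 0.5, -4, -0.046],
    [60, 0, 0, -4, 0],
    [60, 0, 0, -4, 0],
    [60, 0, 0, -4, 0],
    [60, 0, 0, -4, 0],
    [60, 0, 0, 0, 0],
    [60, 0, 0, 0, 0]
  ]
}}

```text
t: 4.43
tcp_pos: [0.4477, -0.3038, 0.0579]
tool_rot: [0.999, -0.03, 0.013, 0.014]
force: [-0.0, -1.1, 0.5]
finger_gap: 0.603
```

Request:
{"op": "jog_arm", "data": {
  "commands": [
    [60, 0, 1.2, 0, 0],
    [60, 0, 0, -2, 0],
    [60, 0, 0, 0, 0],
    [60, 0, 0, 0, 0]
  ]
}}

```text
t: 4.77
tcp_pos: [0.4512, -0.2949, 0.0477]
tool_rot: [0.999, -0.031, 0.019, 0.02]
force: [0.4, -0.4, 0.3]
finger_gap: 0.599
```

Run:
```python
from h import *
s=st();print(R.from_quat(s['tool_rot']).as_matrix()[:,2], s['q'],s['qd'])
```

```text
t 4.77 tcp [ 0.4512 -0.2949  0.0477] yaw -0.062 F [ 0.4 -0.4  0.3] gap 0.599 q6 0.85
[ 0.03726453 -0.04043465 -0.99848705] [-0.78499529  0.68907536  1.82532612 -0.00418047  0.57222662  0.85183252] [ 0.00534035 -0.03409924  0.00325173 -0.00091748  0.00481484  0.00537794]
```

Request:
{"op": "jog_arm", "data": {
  "commands": [
    [60, -0.4, 0.3, -2.5, 0],
    [60, 0, 0, -2, 0],
    [60, 0, 0, 0, 0],
    [60, 0, 0, 0, 0]
  ]
}}

```text
t: 5.1
tcp_pos: [0.4537, -0.2966, 0.0149]
tool_rot: [0.999, -0.031, 0.028, 0.028]
force: [0.1, 0.2, 0.2]
finger_gap: 0.601
```

Run:
```python
from h import *
s=st();print(R.from_quat(s['tool_rot']).as_matrix()[:,2], s['q'],s['qd'])
```

```text
t 5.1 tcp [ 0.4537 -0.2966  0.0149] yaw -0.06 F [0.1 0.2 0.2] gap 0.601 q6 0.85
[ 0.05444497 -0.0572839  -0.99687226] [-0.78406923  0.74989918  1.8442448  -0.00467939  0.468369    0.8523074 ] [ 0.0015965  -0.02721836 -0.00708787 -0.00055824  0.00539757  0.00147665]
```

Request:
{"op": "jog_arm", "data": {
  "commands": [
    [60, -0.8, 0.5, -1.4, 0],
    [60, 0, 0, 0, 0],
    [60, 0, 0, 0, 0]
  ]
}}

```text
t: 5.35
tcp_pos: [0.4496, -0.2948, 0.0079]
tool_rot: [0.998, -0.03, 0.033, 0.032]
force: [0.0, -0.2, -0.3]
finger_gap: 0.603
```

Run:
```python
from h import *
s=st();print(R.from_quat(s['tool_rot']).as_matrix()[:,2])
```

```text
t 5.35 tcp [ 0.4496 -0.2948  0.0079] yaw -0.059 F [ 0.  -0.2 -0.3] gap 0.603 q6 0.85
[ 0.06379428 -0.06648963 -0.99574566]
```

Request:
{"op": "jog_arm", "data": {
  "commands": [
    [60, -0.2, 0.2, -0.4, 0],
    [0, 0, 0, 0, 0],
    [0, 0, 0, 0, 0],
    [0, 0, 0, 0, 0],
    [0, 0, 0, 0, 0],
    [0, 0, 0, 0, 0]
  ],
  "squeeze": 40
}}

```text
t: 5.85
tcp_pos: [0.4505, -0.2952, 0.0088]
tool_rot: [0.998, -0.03, 0.036, 0.035]
force: [0.7, -0.8, -1.5]
finger_gap: 0.195
```

Run:
```python
from h import *
s=st();print(R.from_quat(s['tool_rot']).as_matrix()[:,2])
```

```text
t 5.85 tcp [ 0.4505 -0.2952  0.0088] yaw -0.058 F [ 0.7 -0.8 -1.5] gap 0.195 q6 0.85
[ 0.07024798 -0.07278684 -0.99487049]
```

Request:
{"op": "jog_arm", "data": {
  "commands": [
    [0, 0, 0, 4, 0],
    [0, 0, 0, 4, 0],
    [0, 0, 0, 4, 0],
    [0, 0, 0, 4, 0],
    [0, 1.3, 3, 0, 0],
    [0, 1.3, 3, 0, 0],
    [0, 1.3, 3, 0, 0],
    [0, 1.3, 3, 0, 0]
  ]
}}

```text
t: 6.52
tcp_pos: [0.5005, -0.1763, 0.1689]
tool_rot: [0.998, -0.037, 0.033, 0.032]
force: [-0.9, -0.2, -1.1]
finger_gap: 0.197
```

Run:
```python
from h import *
s=st();print(R.from_quat(s['tool_rot']).as_matrix()[:,2])
```

```text
t 6.52 tcp [ 0.5005 -0.1763  0.1689] yaw -0.072 F [-0.9 -0.2 -1.1] gap 0.197 q6 1.13
[ 0.0625981  -0.06547702 -0.99588867]
```

Request:
{"op": "jog_arm", "data": {
  "commands": [
    [0, 0, 0, 0, 0],
    [0, 0, 0, 0, 0],
    [0, 0, 0, 0, 0]
  ]
}}

```text
t: 6.77
tcp_pos: [0.5016, -0.1698, 0.1689]
tool_rot: [0.998, -0.033, 0.032, 0.03]
force: [-0.4, -0.8, -1.0]
finger_gap: 0.191
```

Request:
{"op": "jog_arm", "data": {
  "commands": [
    [0, 0, 0, 0, 0],
    [0, 0, 0, 0, 0],
    [0, 0, 0, 0, 0],
    [0, 0, 0, 0, 0],
    [0, 0, 0, 0, 0],
    [0, 0, 0, 0, 0]
  ]
}}

```text
t: 7.27
tcp_pos: [0.4996, -0.1743, 0.1678]
tool_rot: [0.998, -0.036, 0.031, 0.03]
force: [0.0, -0.1, -1.1]
finger_gap: 0.19
```

Request:
{"op": "jog_arm", "data": {
  "commands": [
    [0, 0, 0, 2, 0],
    [0, 0, 0, 0, 0],
    [0, 0, 0, 2, 0],
    [0, 0, 0, 0, 0],
    [0, 0, 0, 2, 0],
    [0, 0, 0, 0, 0],
    [0, 0, 0, 0, 0]
  ]
}}

```text
t: 7.85
tcp_pos: [0.4976, -0.1751, 0.2256]
tool_rot: [0.998, -0.038, 0.029, 0.029]
force: [-1.0, -0.2, -1.8]
finger_gap: 0.191
```

Run:
```python
from h import *
s=st();print(R.from_quat(s['tool_rot']).as_matrix()[:,2])
s,p=wrist();save(p,'w2.png')
```

```text
t 7.85 tcp [ 0.4976 -0.1751  0.2256] yaw -0.074 F [-1.  -0.2 -1.8] gap 0.191 q6 1.13
[ 0.05518791 -0.06054362 -0.99663873]
```

View pics/w2.png

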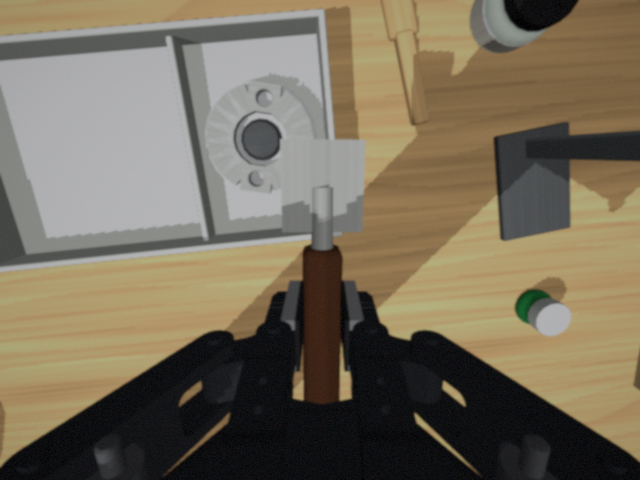

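Request:
{"op": "jog_arm", "data": {
  "commands": [
    [0, 1.9, 4, 0, 0],
    [0, 1.9, 4, 0, 0],
    [0, 1.9, 4, -1, 0],
    [0, 1.9, 3.5, -2, 0],
    [0, 0.5, 1, -3, 0],
    [0, 0, 0, -3, 0],
    [0, 0, 0, 0, 0]
  ]
}}

```text
t: 8.48
tcp_pos: [0.5771, -0.0136, 0.1291]
tool_rot: [0.998, -0.042, 0.029, 0.03]
force: [-1.1, -0.3, -1.6]
finger_gap: 0.198
```

Run:
```python
from h import *
s=st();print(R.from_quat(s['tool_rot']).as_matrix()[:,2])
p=snapshot('top');show(p,['soak','tray','ring_face'])
```

```text
t 8.48 tcp [ 0.5771 -0.0136  0.1291] yaw -0.082 F [-1.1 -0.3 -1.6] gap 0.198 q6 1.51
[ 0.05612196 -0.06215633 -0.99648729]
soak [([0.5752, 0.0326, 0.0093], 0.86)]
tray [([0.5782, -0.0293, 0.0032], 0.9)]
ring_face [([0.5843, -0.1342, 0.0349], 0.94)]
```

Request:
{"op": "jog_arm", "data": {
  "commands": [
    [0, 0, 0, -4, 0],
    [0, 0, 0, -4, 0],
    [0, 0, 0, -2.8, 0],
    [0, 0, 0, 0, 0],
    [0, 0, 0, 0, 0]
  ]
}}

```text
t: 9.1
tcp_pos: [0.5924, -0.0233, 0.0384]
tool_rot: [0.997, -0.047, 0.051, 0.034]
force: [0.2, -0.1, 0.1]
finger_gap: 0.195
```

Request:
{"op": "jog_arm", "data": {
  "commands": [
    [0, -1.6, 1.0, -1.6, 0],
    [0, 0, 0, -0.8, 0],
    [0, 0, 0, 0, 0],
    [0, 0, 0, 0, 0]
  ]
}}

```text
t: 9.43
tcp_pos: [0.5834, -0.0168, 0.0237]
tool_rot: [0.996, -0.049, 0.059, 0.035]
force: [-0.1, -0.2, -0.7]
finger_gap: 0.196
```

Request:
{"op": "jog_arm", "data": {
  "commands": [
    [0, 0, 0, -0.6, 0],
    [45, 0, 0, 0, 0],
    [45, 0, 0, 0, 0],
    [45, 0, 0, 0, 0],
    [45, 0, 0, 2, 0],
    [45, 0, 0, 4, 0],
    [45, 0, 0, 4, 0],
    [45, 0, 0, 4, 0]
  ]
}}

```text
t: 10.1
tcp_pos: [0.5824, -0.0179, 0.1588]
tool_rot: [0.997, -0.049, 0.055, 0.035]
force: [0.3, -0.6, 0.6]
finger_gap: 0.45
```

Run:
```python
from h import *
s=st();print(R.from_quat(s['tool_rot']).as_matrix()[:,2])
```

```text
t 10.1 tcp [ 0.5824 -0.0179  0.1588] yaw -0.095 F [ 0.3 -0.6  0.6] gap 0.45 q6 1.52
[ 0.10631238 -0.07483967 -0.99151233]
```

Request:
{"op": "jog_arm", "data": {
  "commands": [
    [60, 0, 0, 2, 0.12],
    [60, 0, 0, 2, 0.12],
    [60, 0, -1, 2, 0.12],
    [60, 0, -1, 0, 0.12],
    [60, 0, -1, 0, 0.12],
    [60, 0, -1, 0, 0.12],
    [60, 0, -1, 0, 0.12],
    [60, 0, -1, 0, 0.12]
  ]
}}

```text
t: 10.77
tcp_pos: [0.5884, -0.0774, 0.2391]
tool_rot: [0.898, 0.434, 0.079, 0.006]
force: [-0.6, -0.5, 0.2]
finger_gap: 0.599
```

Request:
{"op": "jog_arm", "data": {
  "commands": [
    [60, 0.3, -1, 0, 0.12],
    [60, 0.3, -1, 0, 0.12],
    [60, 0.3, -1, 0, 0.12],
    [60, 0.3, -1, 0, 0.12],
    [60, 0.3, -1, 0, 0.12],
    [60, 0.3, -1, 0, 0.12],
    [60, 0.3, -1, 0, 0.12],
    [60, 0.3, -1, 0, 0.12]
  ]
}}

```text
t: 11.43
tcp_pos: [0.6107, -0.1619, 0.2416]
tool_rot: [0.58, 0.811, 0.074, -0.032]
force: [0.1, 0.2, -0.3]
finger_gap: 0.601
```

Request:
{"op": "jog_arm", "data": {
  "commands": [
    [60, 0.3, -1, 0, 0.12],
    [60, 0.3, -1, 0, 0.12],
    [60, 0.3, -1, 0, 0.12],
    [60, 0.3, -1, 0, 0.12],
    [60, 0.3, -1, 0, 0.12],
    [60, 0.3, -1, 0, 0.12],
    [60, 0.3, -1, 0, 0.12],
    [60, 0.3, -1, 0, 0.12]
  ]
}}

```text
t: 12.1
tcp_pos: [0.6347, -0.2473, 0.2421]
tool_rot: [0.12, 0.989, 0.049, -0.064]
force: [0.3, 0.3, -0.5]
finger_gap: 0.601
```

Run:
```python
from h import *
s=st();print(R.from_quat(s['tool_rot']).as_matrix()[:,2])
p=snapshot('top');show(p,['scraper','paddle','rake_a'])
s,p=wrist();show(p,['paddle'])
```

```text
t 12.1 tcp [ 0.6347 -0.2473  0.2421] yaw 2.906 F [ 0.3  0.3 -0.5] gap 0.601 q6 -1.89
[-0.11484808  0.11312081 -0.98692127]
scraper [([0.5825, -0.02, 0.0074], 0.74)]
paddle [([0.5658, 0.4245, 0.0156], 0.69)]
rake_a [([0.4484, 0.2252, 0.0013], 0.88)]
paddle [([0.7442, -0.1237, 0.0022], 0.67), ([0.646, -0.2889, 0.0004], 0.65), ([0.7291, 0.1593, 0.0008], 0.54)]
```

Request:
{"op": "jog_arm", "data": {
  "commands": [
    [60, 0.4, -1.3, -2, 0.12],
    [60, 0.4, -1.3, -2, 0.12],
    [60, 0.4, -1.3, -2, 0.12],
    [60, 0, 0, 0, 0],
    [60, 0, 0, -2, 0],
    [60, 0, 0, 0, 0],
    [60, 0, 0, -2, 0],
    [60, 0, 0, 0, 0]
  ]
}}

```text
t: 13.07
tcp_pos: [0.6456, -0.2804, 0.1468]
tool_rot: [-0.054, 0.995, 0.038, -0.07]
force: [-1.0, 0.1, -1.4]
finger_gap: 0.6
```

Run:
```python
from h import *
s=st();print(R.from_quat(s['tool_rot']).as_matrix()[:,2])
s,p=wrist();show(p,['paddle']);save(p,'w3.png')
```

```text
t 13.07 tcp [ 0.6456 -0.2804  0.1468] yaw -3.027 F [-1.   0.1 -1.4] gap 0.6 q6 -2.23
[-0.14306777  0.06867289 -0.98732753]
paddle [([0.6455, -0.2891, 0.0006], 0.69)]
```

View pics/w3.png

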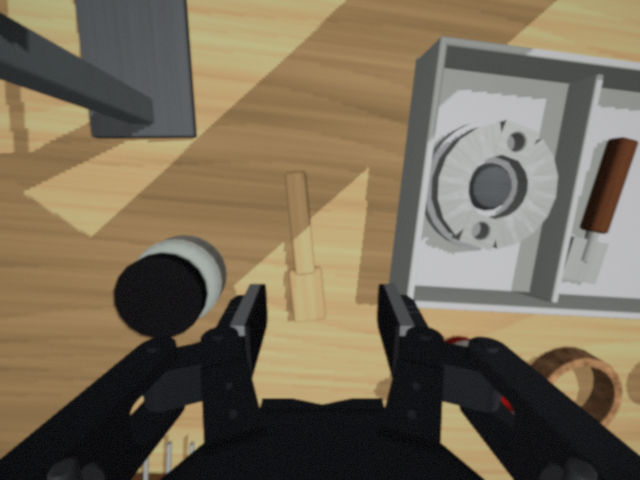

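The wrist view shows the paddle's handle from pixel (296,173) to about (305,265) with the blade below, and the jar at (170,290), clear of the fingers. The scraper lies in the soak bay at (605,200).

```bash
cat >> h.py <<'E'
def tilt(): print('tilt',np.round(R.from_quat(manip.sense()['tool_rot']).as_matrix()[:,2],3))
E
python3 - <<'E'
from h import *
s,p=wrist()
a=unproj(p,(296,173),.012);b=unproj(p,(305.5,268),.012);print(a,b,np.linalg.norm(b-a),np.arctan2(b[1]-a[1],b[0]-a[0]))
# ring hole
for c in[(517,143),(481,230)]:print(unproj(p,c,.034))
E
```

```text
[ 0.58973176 -0.29923888  0.012     ] [ 0.6723139  -0.28320519  0.012     ] 0.08412424244245226 0.19176848139062153
[ 0.54718492 -0.12247231  0.034     ]
[ 0.62097141 -0.1394522   0.034     ]
```

Request:
{"op": "jog_arm", "data": {
  "commands": [
    [60, 0, -0.8, -4, 0.075],
    [60, 0, 0, -4, 0],
    [60, 0, 0, -3, 0],
    [60, 0, 0, 0, 0],
    [60, 0, 0, 0, 0]
  ]
}}

```text
t: 13.63
tcp_pos: [0.6571, -0.2947, 0.0548]
tool_rot: [-0.092, 0.994, 0.024, -0.056]
force: [0.3, -0.0, 0.8]
finger_gap: 0.601
```

Run:
```python
from h import *
s=st();tilt()
```

```text
t 13.63 tcp [ 0.6571 -0.2947  0.0548] yaw -2.953 F [ 0.3 -0.   0.8] gap 0.601 q6 -2.31
tilt [-0.116  0.038 -0.993]
```

Request:
{"op": "jog_arm", "data": {
  "commands": [
    [60, -1.2, 0.8, -2.5, 0],
    [60, -0.6, 0.3, -2, 0],
    [60, 0, 0, -1, 0],
    [60, 0, 0, 0, 0],
    [60, 0, 0, 0, 0]
  ]
}}

```text
t: 14.05
tcp_pos: [0.6476, -0.2883, 0.0134]
tool_rot: [-0.091, 0.995, 0.018, -0.047]
force: [-0.0, -0.5, 0.5]
finger_gap: 0.597
```

Run:
```python
from h import *
s=st();tilt()
```

```text
t 14.05 tcp [ 0.6476 -0.2883  0.0134] yaw -2.956 F [-0.  -0.5  0.5] gap 0.597 q6 -2.3
tilt [-0.096  0.026 -0.995]
```

Request:
{"op": "jog_arm", "data": {
  "commands": [
    [60, -0.2, 0, -0.9, 0],
    [60, 0, 0, 0, 0],
    [0, 0, 0, 0, 0],
    [0, 0, 0, 0, 0],
    [0, 0, 0, 0, 0],
    [0, 0, 0, 0, 0],
    [0, 0, 0, 0, 0]
  ]
}}

```text
t: 14.63
tcp_pos: [0.6511, -0.2917, 0.0116]
tool_rot: [-0.091, 0.995, 0.013, -0.041]
force: [-0.1, -0.1, -0.9]
finger_gap: 0.189
```

Request:
{"op": "jog_arm", "data": {
  "commands": [
    [0, 0, 0, 3, 0],
    [0, 0, 0, 4, 0],
    [0, 0, 0, 4, 0],
    [0, 0, 0, 4, 0],
    [0, -0.8, 3, 0, -0.07],
    [0, -0.8, 4, 0, -0.07],
    [0, -0.8, 4, 0, -0.07],
    [0, -0.8, 4, 0, 0]
  ]
}}

```text
t: 15.3
tcp_pos: [0.6176, -0.1476, 0.165]
tool_rot: [0.025, 0.999, 0.017, -0.037]
force: [1.1, -0.3, -1.2]
finger_gap: 0.185
```

Request:
{"op": "jog_arm", "data": {
  "commands": [
    [0, -0.8, 4, 0, 0],
    [0, -0.8, 4, 0, 0],
    [0, -0.8, 4, 0, 0],
    [0, -0.8, 4, 0, 0],
    [0, 0, 0, 0, 0],
    [0, 0, 0, 0, 0]
  ]
}}

```text
t: 15.8
tcp_pos: [0.5793, 0.0257, 0.1661]
tool_rot: [0.022, 0.999, 0.018, -0.038]
force: [0.7, 0.7, -0.5]
finger_gap: 0.189
```

Run:
```python
from h import *
s=st();tilt()
s,p=wrist();save(p,'w4.png')
```

```text
t 15.8 tcp [0.5793 0.0257 0.1661] yaw 3.098 F [ 0.7  0.7 -0.5] gap 0.189 q6 -1.7
tilt [-0.075  0.038 -0.996]
```

View pics/w4.png

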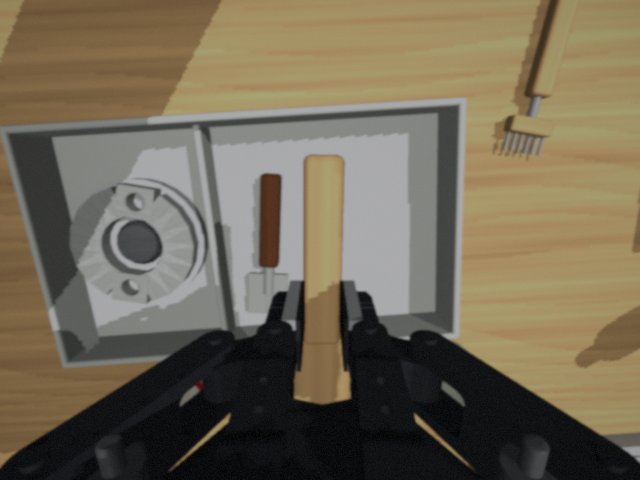

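Request:
{"op": "jog_arm", "data": {
  "commands": [
    [0, -0.3, 2.3, -3, 0],
    [0, -0.3, 0, -4, 0],
    [0, -0.3, 0, -4, 0],
    [0, -0.3, 0, -1, 0],
    [0, 0, 0, 0, 0]
  ]
}}

```text
t: 16.27
tcp_pos: [0.5736, 0.0439, 0.0451]
tool_rot: [0.025, 0.999, 0.017, -0.031]
force: [0.1, 0.0, -0.8]
finger_gap: 0.185
```

Request:
{"op": "jog_arm", "data": {
  "commands": [
    [0, -0.5, 0, -1.5, 0],
    [0, 0, 0, -0.7, 0],
    [0, 0, 0, 0, 0]
  ]
}}

```text
t: 16.52
tcp_pos: [0.5712, 0.0399, 0.0223]
tool_rot: [0.028, 0.999, 0.017, -0.03]
force: [-0.1, -0.6, -1.2]
finger_gap: 0.191
```

Request:
{"op": "jog_arm", "data": {
  "commands": [
    [0, 0, 0, -0.6, 0],
    [45, 0, 0, 0, 0],
    [45, 0, 0, 0, 0],
    [45, 0, 0, 0, 0],
    [45, 0, 0, 2, 0],
    [45, 0, 0, 4, 0],
    [45, 0, 0, 4, 0],
    [45, 0, 0, 4, 0]
  ]
}}

```text
t: 17.18
tcp_pos: [0.5702, 0.0381, 0.1574]
tool_rot: [0.029, 0.999, 0.018, -0.034]
force: [2.2, -0.7, -0.1]
finger_gap: 0.451
```

Request:
{"op": "jog_arm", "data": {
  "commands": [
    [60, -2, 3, 2, 0],
    [60, -2, 3, 2, 0],
    [60, -2, 3, 1, 0],
    [60, -2, 3, 0, 0],
    [60, -2, 3, 0, 0],
    [60, -2, 3, 0, 0],
    [60, 0, 0, 0, 0],
    [60, 0, 0, 0, 0]
  ]
}}

```text
t: 17.85
tcp_pos: [0.4556, 0.2229, 0.2292]
tool_rot: [0.03, 0.999, 0.019, -0.012]
force: [0.3, 0.4, 1.1]
finger_gap: 0.599
```

Run:
```python
from h import *
s=st();tilt()
s,p=wrist();save(p,'w5.png');show(p,['rake_a','paddle','scraper'])
```

```text
t 17.85 tcp [0.4556 0.2229 0.2292] yaw 3.082 F [0.3 0.4 1.1] gap 0.599 q6 -1.33
tilt [-0.022  0.038 -0.999]
rake_a [([0.4495, 0.2288, 0.0024], 0.79), ([0.5633, 0.4239, 0.0226], 0.71)]
paddle [([0.5706, 0.036, 0.0074], 0.83)]
scraper [([0.5843, -0.0226, 0.0057], 0.55), ([0.5429, -0.1277, 0.0367], 0.28)]
```

View pics/w5.png

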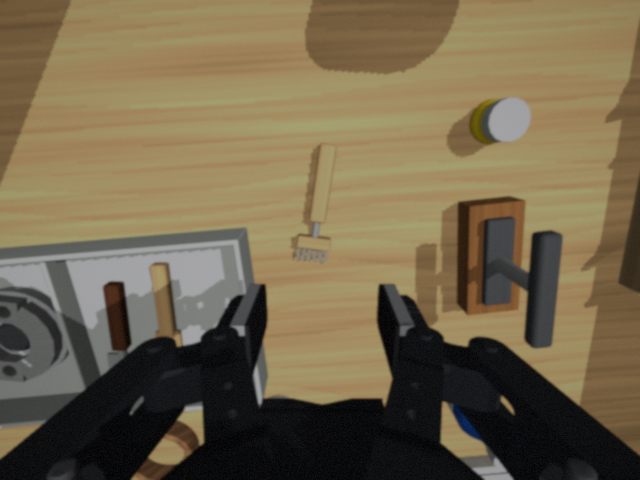

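The wrist view shows the rake's handle from pixel (328,146) to (318,220) with its head at (312,245). The spanner and stand are at (510,260). The paddle and scraper lie in the bay.

Run:
```python
from h import *
s,p=wrist()
a=unproj(p,(328,147),.014);b=unproj(p,(318,221),.014);print(a,b,np.linalg.norm(b-a),np.arctan2(b[1]-a[1],b[0]-a[0]))
```

```text
[0.39196302 0.23976982 0.014     ] [0.47003277 0.22388533 0.014     ] 0.07966933022298057 -0.2007254457513183
```

Request:
{"op": "jog_arm", "data": {
  "commands": [
    [60, -0.8, 0.5, -3, -0.07],
    [60, 0, 0, -4, -0.07],
    [60, 0, 0, -4, 0],
    [60, 0, 0, -4, 0],
    [60, 0, 0, -3, 0],
    [60, 0, 0, 0, 0],
    [60, 0, 0, 0, 0]
  ]
}}

```text
t: 18.68
tcp_pos: [0.4602, 0.2196, 0.0436]
tool_rot: [0.113, 0.993, 0.021, -0.003]
force: [-0.2, -0.3, 0.5]
finger_gap: 0.6
```

Run:
```python
from h import *
s=st();tilt()
```

```text
t 18.68 tcp [0.4602 0.2196 0.0436] yaw 2.915 F [-0.2 -0.3  0.5] gap 0.6 q6 -1.21
tilt [-0.002  0.042 -0.999]
```

Request:
{"op": "jog_arm", "data": {
  "commands": [
    [60, -1.2, 0.9, -2.2, 0],
    [60, -0.4, 0.2, -1.5, 0],
    [60, 0, 0, 0, 0],
    [60, 0, 0, 0, 0]
  ]
}}

```text
t: 19.02
tcp_pos: [0.4513, 0.2298, 0.0108]
tool_rot: [0.116, 0.993, 0.023, 0.002]
force: [1.1, 0.7, -0.2]
finger_gap: 0.599
```

Request:
{"op": "jog_arm", "data": {
  "commands": [
    [60, -0.2, -0.1, -0.5, 0],
    [0, 0, 0, 0, 0],
    [0, 0, 0, 0, 0],
    [0, 0, 0, 0, 0],
    [0, 0, 0, 0, 0],
    [0, 0, 0, 0, 0],
    [0, 0, 0, 0, 0]
  ]
}}

```text
t: 19.6
tcp_pos: [0.4558, 0.2289, 0.0126]
tool_rot: [0.116, 0.993, 0.025, 0.009]
force: [-0.1, -0.8, -0.8]
finger_gap: 0.186
```

Request:
{"op": "jog_arm", "data": {
  "commands": [
    [0, 0, 0, 3, 0],
    [0, 0, 0, 4, 0],
    [0, 0, 0, 4, 0],
    [0, 0, 0, 4, 0.06],
    [0, 2.5, -2.5, 0, 0.06],
    [0, 2.5, -2.5, 0, 0.06],
    [0, 2.5, -2.5, 0, 0],
    [0, 2.5, -2.5, 0, 0]
  ]
}}

```text
t: 20.27
tcp_pos: [0.5481, 0.1298, 0.1689]
tool_rot: [0.016, 1.0, 0.023, 0.001]
force: [0.8, 0.4, -1.0]
finger_gap: 0.191
```

Request:
{"op": "jog_arm", "data": {
  "commands": [
    [0, 2.5, -2.5, 0, 0],
    [0, 0.5, -1, 0, 0],
    [0, 0, 0, 0, 0],
    [0, 0, 0, 0, 0]
  ]
}}

```text
t: 20.6
tcp_pos: [0.5849, 0.0873, 0.1693]
tool_rot: [0.02, 1.0, 0.022, 0.005]
force: [0.2, -0.1, -0.8]
finger_gap: 0.188
```

Run:
```python
from h import *
s=st();tilt()
```

```text
t 20.6 tcp [0.5849 0.0873 0.1693] yaw 3.102 F [ 0.2 -0.1 -0.8] gap 0.188 q6 -1.62
tilt [ 0.01   0.044 -0.999]
```

Request:
{"op": "jog_arm", "data": {
  "commands": [
    [0, -0.9, 0.7, -3, 0],
    [0, -0.5, 0, -4, 0],
    [0, -0.5, 0, -4, 0],
    [0, -0.5, 0, -1, 0],
    [0, 0, 0, 0, 0]
  ]
}}

```text
t: 21.02
tcp_pos: [0.5555, 0.1003, 0.048]
tool_rot: [0.018, 1.0, 0.023, 0.006]
force: [-0.4, -0.4, -1.2]
finger_gap: 0.188
```

Run:
```python
from h import *
s=st();tilt()
```

```text
t 21.02 tcp [0.5555 0.1003 0.048 ] yaw 3.106 F [-0.4 -0.4 -1.2] gap 0.188 q6 -1.64
tilt [ 0.012  0.045 -0.999]
```

Request:
{"op": "jog_arm", "data": {
  "commands": [
    [0, 1.6, -0.7, 0, 0],
    [0, 0.3, 0, -1.8, 0],
    [0, 0, 0, -1, 0],
    [0, 0, 0, 0, 0]
  ]
}}

```text
t: 21.35
tcp_pos: [0.57, 0.0986, 0.0201]
tool_rot: [0.015, 1.0, 0.023, 0.002]
force: [-0.5, 1.5, -0.7]
finger_gap: 0.187
```

Request:
{"op": "jog_arm", "data": {
  "commands": [
    [0, 0, -0.2, -0.3, 0],
    [36, 0, 0, 0, 0],
    [36, 0, 0, 0, 0],
    [36, 0, 0, 0, 0],
    [36, 0, 0, 2, 0],
    [36, 0, 0, 4, 0],
    [36, 0, 0, 4, 0],
    [36, 0, 0, 4, 0]
  ]
}}

```text
t: 22.02
tcp_pos: [0.5622, 0.0981, 0.1574]
tool_rot: [0.014, 1.0, 0.024, -0.006]
force: [1.1, 0.3, -0.4]
finger_gap: 0.358
```

Request:
{"op": "jog_arm", "data": {
  "commands": [
    [60, 0, 3, 4, 0],
    [60, -0.5, 4, 3, 0],
    [60, -0.5, 4, 0, 0],
    [60, -0.5, 4, 0, 0],
    [60, -0.5, 4, 0, 0],
    [60, -0.5, 4, 0, 0],
    [60, -0.5, 4, 0, 0],
    [60, 0, 0, 0, 0]
  ]
}}

```text
t: 22.68
tcp_pos: [0.5385, 0.3645, 0.2392]
tool_rot: [0.019, 0.999, 0.028, 0.013]
force: [0.8, -0.1, -0.2]
finger_gap: 0.602
```

Run:
```python
from h import *
s=st();tilt()
s,p=wrist();save(p,'w6.png');show(p,['spanner','pin0','stand','rake_a'])
q=snapshot('top');show(q,['spanner','pin0','stand','rake_a','scraper','paddle','soak','ring_face','hole0','rest','hanger'])
```

```text
t 22.68 tcp [0.5385 0.3645 0.2392] yaw 3.102 F [ 0.8 -0.1 -0.2] gap 0.602 q6 -1.14
tilt [ 0.027  0.056 -0.998]
spanner [([0.5247, 0.4174, 0.0286], 0.79)]
pin0 [([0.4866, 0.4155, 0.0179], 0.76), ([0.5633, 0.4223, 0.0188], 0.62)]
stand [([0.522, 0.4216, -0.0029], 0.6)]
rake_a [([0.5655, 0.0959, 0.0073], 0.59)]
spanner []
pin0 [([0.4886, 0.4151, 0.0197], 0.67), ([0.5639, 0.4213, 0.0162], 0.53)]
stand [([0.5267, 0.4167, 0.0022], 0.8)]
rake_a [([0.568, 0.0958, 0.0079], 0.63)]
scraper [([0.5634, 0.4221, 0.0156], 0.62), ([0.5861, -0.0187, 0.0115], 0.58)]
paddle [([0.5757, 0.0417, 0.0088], 0.58), ([0.5278, 0.4201, -0.0013], 0.5)]
soak [([0.5788, 0.0365, 0.0029], 0.69)]
ring_face [([0.5822, -0.1342, 0.0339], 0.58), ([0.5444, -0.1266, 0.0327], 0.4)]
hole0 [([0.6203, -0.1435, 0.032], 0.85), ([0.5411, -0.1243, 0.034], 0.66)]
rest [([0.4697, -0.4346, 0.2064], 0.57)]
hanger [([0.542, -0.4231, -0.0005], 0.95)]
```

View pics/w6.png

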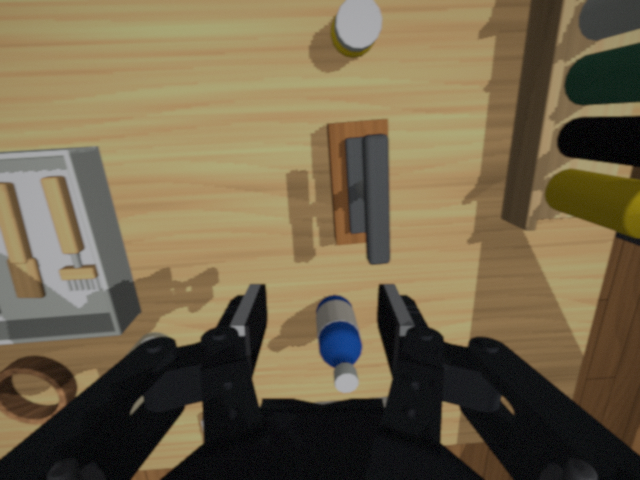

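The wrist view shows the crossbar from pixel (375,136) to (379,263) over the stand, the paint bottle at (340,330) and the rake flat in the bay at (65,230).

Run:
```python
from h import *
s,p=wrist()
a=unproj(p,(375.5,136),.116);b=unproj(p,(379,264),.116);print(a,b,np.linalg.norm(b-a),(a+b)/2,np.arctan2(b[1]-a[1],b[0]-a[0]))
a=unproj(p,(328,125),.03);b=unproj(p,(336,243),.03);print(np.arctan2(b[1]-a[1],b[0]-a[0]))
a=unproj(p,(347,138),.04);b=unproj(p,(352,233),.04);print(np.arctan2(b[1]-a[1],b[0]-a[0]))
```

```text
[0.47261766 0.40802181 0.116     ] [0.57896521 0.41167761 0.116     ] 0.10641036516705514 [0.52579143 0.40984971 0.116     ] 0.034362416687958516
0.03166357032500247
0.03326645357139178
```

Request:
{"op": "jog_arm", "data": {
  "commands": [
    [100, -0.3, 1, 0, -0.12],
    [100, -0.3, 1, 0, -0.12],
    [100, -0.3, 1, 0, -0.12],
    [100, -0.3, 1, 0, -0.12],
    [100, 0, 1, 0, -0.12],
    [100, 0, 0, 0, -0.12],
    [100, 0, 0, 0, -0.12],
    [100, 0, 0, 0, -0.12]
  ]
}}

```text
t: 24.25
tcp_pos: [0.5276, 0.4099, 0.2377]
tool_rot: [0.498, 0.867, 0.017, 0.023]
force: [0.5, 0.4, -0.1]
finger_gap: 1.001
```

Request:
{"op": "jog_arm", "data": {
  "commands": [
    [100, 0, 0, 0, -0.12],
    [100, 0, 0, 0, -0.12],
    [100, 0, 0, 0, -0.12],
    [100, 0, 0, 0, -0.12],
    [100, 0, 0, 0, -0.12],
    [100, 0, 0, 0, -0.12],
    [100, 0, 0, 0, -0.12],
    [100, 0, 0, 0, -0.12]
  ]
}}

```text
t: 24.92
tcp_pos: [0.526, 0.4116, 0.2371]
tool_rot: [0.853, 0.522, 0.004, 0.028]
force: [0.2, 1.0, 0.7]
finger_gap: 0.997
```

Request:
{"op": "jog_arm", "data": {
  "commands": [
    [100, 0, 0, 0, -0.12],
    [100, 0, 0, 0, -0.12],
    [100, 0, 0, 0, -0.12],
    [100, 0, 0, 0, -0.12],
    [100, 0, 0, 0, -0.12],
    [100, 0, 0, 0, -0.12],
    [100, 0, 0, 0, 0],
    [100, 0, 0, 0, 0]
  ]
}}

```text
t: 25.58
tcp_pos: [0.5253, 0.4131, 0.2365]
tool_rot: [0.984, 0.173, -0.007, 0.027]
force: [-0.3, -0.3, -0.4]
finger_gap: 1.002
```

Run:
```python
from h import *
s=st();tilt()
s,p=wrist();show(p,['spanner','pin0','stand','crossbar'])
```

```text
t 25.58 tcp [0.5253 0.4131 0.2365] yaw 0.348 F [-0.3 -0.3 -0.4] gap 1.002 q6 1.76
tilt [-0.004 -0.056 -0.998]
spanner [([0.5251, 0.4169, 0.0261], 0.92)]
pin0 [([0.4862, 0.4162, 0.019], 0.87), ([0.5638, 0.4218, 0.019], 0.66), ([0.5234, 0.4221, -0.0004], 0.6)]
stand [([0.5262, 0.4205, -0.0005], 0.95)]Traceback (most recent call last):
  File "<stdin>", line 3, in <module>
  File "h.py", line 6, in show
    r=(models.pinpoint if pin else models.find_in)(p,n)[:k]
      ~~~~~~~~~~~~~~~~~~~~~~~~~~~~~~~~~~~~~~~~~~~~^^^^^
ValueError: it knows: hanger, hole, paddle, paint_bottle, paint_jar, pin, pot, rake, rest, ring_face, scraper, soak, spanner, squeeze_bottle, stand, tape_roll, tray, tumbler
```

Request:
{"op": "jog_arm", "data": {
  "commands": [
    [100, 0, 0.2, 0, -0.12],
    [100, 0, 0, -2, -0.12],
    [100, 0, 0, -4, -0.06],
    [100, 0, 0, -4, 0],
    [100, -0.3, -0.2, -2, 0],
    [100, 0, 0, 0, 0],
    [100, 0, 0, 0, 0]
  ]
}}

```text
t: 26.37
tcp_pos: [0.5242, 0.4146, 0.1172]
tool_rot: [1.0, 0.02, -0.006, 0.023]
force: [0.4, 0.9, 1.2]
finger_gap: 1.002
```

Run:
```python
from h import *
s=st();tilt()
```

```text
t 26.37 tcp [0.5242 0.4146 0.1172] yaw 0.04 F [0.4 0.9 1.2] gap 1.002 q6 2.07
tilt [-0.011 -0.046 -0.999]
```

Request:
{"op": "jog_arm", "data": {
  "commands": [
    [100, 0, 0, -2, 0],
    [100, -0.2, 0, -1.2, 0],
    [100, 0, 0, 0, 0],
    [0, 0, 0, 0, 0],
    [0, 0, 0, 0, 0],
    [0, 0, 0, 0, 0],
    [0, 0, 0, 0, 0],
    [0, 0, 0, 0, 0]
  ],
  "squeeze": 80
}}

```text
t: 27.03
tcp_pos: [0.5284, 0.4187, 0.0953]
tool_rot: [1.0, 0.022, 0.002, 0.019]
force: [-0.2, -0.2, -0.5]
finger_gap: 0.302
```

Request:
{"op": "jog_arm", "data": {
  "commands": [
    [0, 0, 0, 0, 0],
    [0, 0, 0, 0, 0],
    [0, 0, 0, 0, 0]
  ]
}}

```text
t: 27.28
tcp_pos: [0.5285, 0.4189, 0.096]
tool_rot: [1.0, 0.022, 0.003, 0.018]
force: [0.6, 0.4, 0.2]
finger_gap: 0.21
```

Run:
```python
from h import *
s=st();tilt()
```

```text
t 27.28 tcp [0.5285 0.4189 0.096 ] yaw 0.043 F [0.6 0.4 0.2] gap 0.21 q6 2.07
tilt [ 0.006 -0.037 -0.999]
```

Request:
{"op": "jog_arm", "data": {
  "commands": [
    [40, 0, 0, 0, 0],
    [40, 0, 0, 0, 0],
    [40, -0.2, -0.1, -1.0, 0],
    [40, 0, 0, 0, 0],
    [0, 0, 0, 0, 0],
    [0, 0, 0, 0, 0],
    [0, 0, 0, 0, 0],
    [0, 0, 0, 0, 0]
  ]
}}

```text
t: 27.95
tcp_pos: [0.5266, 0.4182, 0.0853]
tool_rot: [1.0, 0.021, 0.003, 0.018]
force: [-0.4, -0.2, 0.8]
finger_gap: 0.22
```

Run:
```python
from h import *
s=st();tilt()
```

```text
t 27.95 tcp [0.5266 0.4182 0.0853] yaw 0.043 F [-0.4 -0.2  0.8] gap 0.22 q6 2.07
tilt [ 0.007 -0.036 -0.999]
```

Request:
{"op": "jog_arm", "data": {
  "commands": [
    [0, 0, 0, 3, 0],
    [0, 0, 0, 4, 0],
    [0, 0, 0, 4, 0],
    [0, 0, 0, 4, 0],
    [0, 0, -2.5, 0, 0.12],
    [0, 0, -2.5, 0, 0.12],
    [0, 0, -2.5, 0, 0.12],
    [0, 0, -2.5, 0, 0.12]
  ]
}}

```text
t: 28.62
tcp_pos: [0.5195, 0.3164, 0.2324]
tool_rot: [0.963, 0.268, 0.002, 0.023]
force: [-0.1, 0.5, -3.7]
finger_gap: 0.218
```

Request:
{"op": "jog_arm", "data": {
  "commands": [
    [0, 0.3, -2.5, 0, 0.12],
    [0, 0.3, -2.5, 0, 0.12],
    [0, 0.3, -2.5, 0, 0.12],
    [0, 0.3, -2.5, 0, 0.12],
    [0, 0.3, -2.5, 0, 0.12],
    [0, 0.3, -2.5, 0, 0.12],
    [0, 0.3, -2.5, 0, 0.12],
    [0, 0.3, -2.5, 0, 0.12]
  ]
}}

```text
t: 29.28
tcp_pos: [0.534, 0.1056, 0.2256]
tool_rot: [0.717, 0.697, 0.004, 0.018]
force: [-0.9, 0.3, -4.4]
finger_gap: 0.22
```

Request:
{"op": "jog_arm", "data": {
  "commands": [
    [0, 0.3, -2.5, 0, 0.12],
    [0, 0.3, -2.5, 0, 0.12],
    [0, 0.3, -2.5, 0, 0.12],
    [0, 0.3, -2.5, 0, 0.12],
    [0, 0.3, -2.5, 0, 0.12],
    [0, 0.3, -2.5, 0, 0.12],
    [0, 0.3, -2.5, 0, 0.12],
    [0, 0.3, -2.5, 0, 0.12]
  ]
}}

```text
t: 29.95
tcp_pos: [0.5489, -0.1038, 0.2187]
tool_rot: [0.295, 0.955, 0.007, 0.006]
force: [0.4, 0.0, -3.8]
finger_gap: 0.222
```

Run:
```python
from h import *
s=st();tilt()
```

```text
t 29.95 tcp [ 0.5489 -0.1038  0.2187] yaw 2.542 F [ 0.4  0.  -3.8] gap 0.222 q6 -1.37
tilt [ 0.016  0.009 -1.   ]
```

Request:
{"op": "jog_arm", "data": {
  "commands": [
    [0, 1, -1, 0, 0.12],
    [0, 1, -1, 0, 0.12],
    [0, 1, -1, -1, 0.12],
    [0, 0.3, 0, -3, 0.01],
    [0, 0, 0, -3, 0],
    [0, 0, 0, 0, 0],
    [0, 0, 0, 0, 0]
  ]
}}

```text
t: 30.53
tcp_pos: [0.5801, -0.1438, 0.1427]
tool_rot: [0.108, 0.994, 0.006, 0.002]
force: [0.3, -0.4, -3.0]
finger_gap: 0.22
```

Run:
```python
from h import *
s=st();tilt()
s,p=wrist();save(p,'w7.png');show(p,['pin0','hole0','ring_face','spanner'])
q=snapshot('scene');show(q,['pin0','hole0','ring_face','spanner']);cv2.imwrite('pics/s7.png',cv2.resize(q['image'][150:310,220:430,::-1],None,fx=3,fy=3))
q=snapshot('top');show(q,['pin0','hole0','ring_face','spanner'])
```

```text
t 30.53 tcp [ 0.5801 -0.1438  0.1427] yaw 2.926 F [ 0.3 -0.4 -3. ] gap 0.22 q6 -1.8
tilt [ 0.005  0.012 -1.   ]
pin0 [([0.5442, -0.1365, 0.0772], 0.65)]
hole0 [([0.5429, -0.1256, 0.0357], 0.78)]
ring_face []
spanner [([0.5778, -0.1461, 0.0853], 0.84)]
pin0 [([0.6238, -0.1565, 0.0806], 0.73), ([0.5428, -0.1385, 0.0788], 0.67)]
hole0 [([0.5423, -0.1261, 0.0385], 0.68)]
ring_face [([0.5761, -0.1344, 0.0363], 0.89)]
spanner [([0.5827, -0.1506, 0.0917], 0.94)]
pin0 [([0.541, -0.422, -0.0014], 0.59)]
hole0 []
ring_face [([0.3819, 0.4162, 0.0026], 0.54)]
spanner []
```

View pics/w7.png

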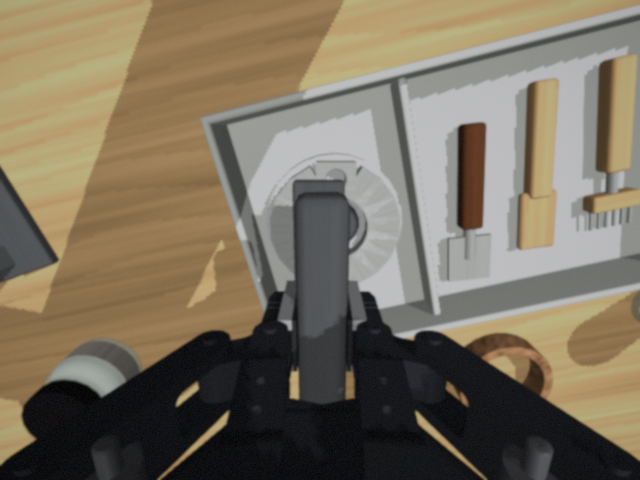

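View pics/s7.png

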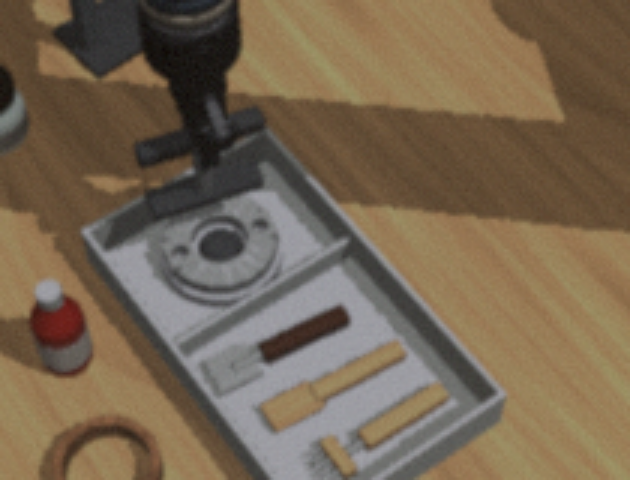

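Request:
{"op": "jog_arm", "data": {
  "commands": [
    [0, -0.1, 1.1, -1, -0.02],
    [0, 0, 0, -1, 0],
    [0, 0, 0, 0, 0],
    [0, 0, 0, 0, 0]
  ]
}}

```text
t: 31.62
tcp_pos: [0.5805, -0.1337, 0.1233]
tool_rot: [0.117, 0.993, 0.005, 0.004]
force: [0.9, -0.1, -4.7]
finger_gap: 0.219
```

Run:
```python
from h import *
s=st();tilt()
s,p=wrist();show(p,['pin0','hole0','ring_face','spanner'])
q=snapshot('scene');show(q,['pin0','hole0','ring_face','spanner'])
```

```text
t 31.62 tcp [ 0.5805 -0.1337  0.1233] yaw 2.907 F [ 0.9 -0.1 -4.7] gap 0.219 q6 -1.77
tilt [ 0.01   0.009 -1.   ]
pin0 [([0.5452, -0.1271, 0.056], 0.72)]
hole0 [([0.5429, -0.1282, 0.0331], 0.58), ([0.5636, 0.0976, 0.0065], 0.32)]
ring_face []
spanner [([0.5788, -0.1382, 0.0659], 0.72)]
pin0 [([0.6192, -0.1487, 0.0599], 0.83), ([0.5419, -0.1296, 0.057], 0.55)]
hole0 [([0.6191, -0.1405, 0.0361], 0.71), ([0.6814, -0.3841, 0.0018], 0.59), ([0.5796, -0.1335, 0.0329], 0.56)]
ring_face [([0.5776, -0.1338, 0.0323], 0.66)]
spanner [([0.5809, -0.1379, 0.073], 0.81)]
```

Request:
{"op": "jog_arm", "data": {
  "commands": [
    [0, 0, 0.3, -0.8, 0],
    [0, -0.1, 0, -0.6, 0],
    [0, 0, 0, 0, 0],
    [0, 0, 0, 0, 0]
  ]
}}

```text
t: 32.45
tcp_pos: [0.5798, -0.1304, 0.1088]
tool_rot: [0.118, 0.993, 0.005, 0.005]
force: [-0.3, 0.5, -4.6]
finger_gap: 0.219
```

Run:
```python
from h import *
s=st();tilt()
s,p=wrist();show(p,['pin0','hole0','spanner'])
q=snapshot('scene');show(q,['pin0','hole0','ring_face','spanner']);cv2.imwrite('pics/s8.png',cv2.resize(q['image'][190:260,250:330,::-1],None,fx=8,fy=8,interpolation=cv2.INTER_CUBIC))
```

```text
t 32.45 tcp [ 0.5798 -0.1304  0.1088] yaw 2.906 F [-0.3  0.5 -4.6] gap 0.219 q6 -1.76
tilt [ 0.011  0.008 -1.   ]
pin0 [([0.5436, -0.1219, 0.044], 0.58)]
hole0 [([0.5429, -0.1297, 0.0336], 0.95)]
spanner [([0.5807, -0.1366, 0.0534], 0.77)]
pin0 [([0.5425, -0.1239, 0.0419], 0.91), ([0.6209, -0.1436, 0.0475], 0.75), ([0.587, -0.0189, 0.0081], 0.58)]
hole0 [([0.6175, -0.1365, 0.0361], 0.79), ([0.5399, -0.125, 0.0369], 0.65), ([0.7331, 0.1529, 0.0004], 0.54)]
ring_face [([0.5811, -0.1365, 0.0325], 0.79), ([0.7305, 0.1516, 0.0007], 0.69)]
spanner [([0.5803, -0.1363, 0.0576], 0.94)]
```

View pics/s8.png

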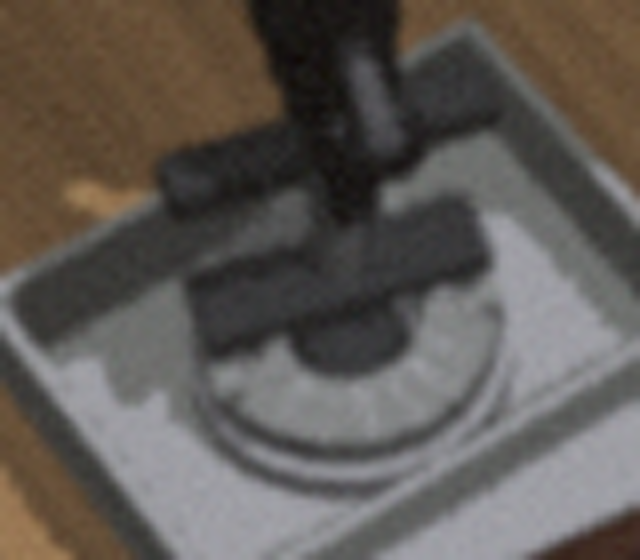

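The crop shows the head over the ring with both holes hidden beneath it, which agrees with the numbers. I'll lower it in small steps.

Request:
{"op": "jog_arm", "data": {
  "commands": [
    [0, -0.05, 0, -0.6, 0],
    [0, -0.05, 0, -0.6, 0],
    [0, 0, 0, 0, 0],
    [0, 0, 0, 0, 0]
  ]
}}

```text
t: 33.23
tcp_pos: [0.5793, -0.1309, 0.0966]
tool_rot: [0.118, 0.993, 0.005, 0.006]
force: [0.2, -0.3, -4.4]
finger_gap: 0.219
```

Request:
{"op": "jog_arm", "data": {
  "commands": [
    [0, 0, 0, -0.5, 0],
    [0, 0, 0, 0, 0],
    [0, 0, 0, 0, 0]
  ]
}}

```text
t: 33.48
tcp_pos: [0.5791, -0.1308, 0.0906]
tool_rot: [0.118, 0.993, 0.005, 0.006]
force: [-0.5, 0.8, -2.8]
finger_gap: 0.218
```

Request:
{"op": "jog_arm", "data": {
  "commands": [
    [0, 0, 0, -0.4, 0],
    [0, 0, 0, 0, 0],
    [0, 0, 0, 0, 0]
  ]
}}

```text
t: 33.73
tcp_pos: [0.5808, -0.1318, 0.091]
tool_rot: [0.118, 0.993, 0.004, 0.008]
force: [-0.4, 0.2, -5.0]
finger_gap: 0.217
```

Request:
{"op": "jog_arm", "data": {
  "commands": [
    [0, 0, 0, -0.6, 0],
    [0, 0, 0, -0.4, 0],
    [0, 0, 0, 0, 0],
    [0, 0, 0, 0, 0]
  ]
}}

```text
t: 34.07
tcp_pos: [0.5811, -0.1325, 0.0908]
tool_rot: [0.116, 0.993, 0.003, 0.009]
force: [-0.8, 0.5, -4.7]
finger_gap: 0.22
```

Run:
```python
from h import *
s=st();tilt();print(s['ft_torque'])
s,p=wrist();show(p,['pin0','hole0','spanner'])
q=snapshot('scene');show(q,['pin0','hole0','ring_face','spanner']);cv2.imwrite('pics/s9.png',cv2.resize(q['image'][190:260,250:330,::-1],None,fx=8,fy=8,interpolation=cv2.INTER_CUBIC))
```

```text
t 34.07 tcp [ 0.5811 -0.1325  0.0908] yaw 2.909 F [-0.8  0.5 -4.7] gap 0.22 q6 -1.76
tilt [ 0.019  0.003 -1.   ]
[-0.00771242 -0.10542897  0.00335035]
pin0 [([0.5455, -0.1242, 0.0225], 0.72)]
hole0 [([0.5788, -0.0325, 0.0035], 0.37)]
spanner [([0.5796, -0.1363, 0.0318], 0.59)]
pin0 [([0.5428, -0.1277, 0.0252], 0.79), ([0.6207, -0.1439, 0.0265], 0.62), ([0.5651, 0.0979, 0.006], 0.43)]
hole0 [([0.6179, -0.1405, 0.0382], 0.66), ([0.5402, -0.126, 0.0376], 0.59)]
ring_face [([0.581, -0.1343, 0.0362], 0.82), ([0.4641, -0.4328, 0.201], 0.63)]
spanner [([0.6916, 0.3872, 0.0035], 0.62), ([0.5819, -0.1397, 0.0365], 0.57)]
```

View pics/s9.png

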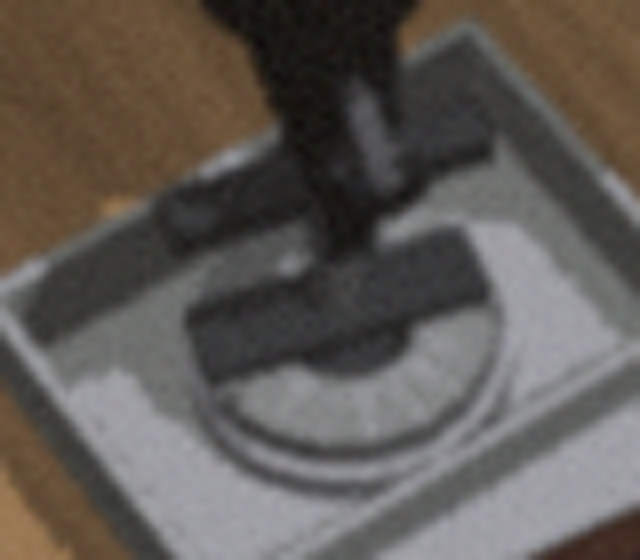

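The head sits on the ring with the pins in, so step 1 is held. I'll turn it clockwise.

Request:
{"op": "jog_arm", "data": {
  "commands": [
    [0, 0, 0, -0.1, -0.06],
    [0, 0, 0, -0.1, -0.1],
    [0, 0, 0, -0.1, -0.1],
    [0, 0, 0, -0.1, -0.1],
    [0, 0, 0, -0.1, -0.1],
    [0, 0, 0, -0.1, -0.1]
  ]
}}

```text
t: 35.02
tcp_pos: [0.5815, -0.1332, 0.0892]
tool_rot: [0.394, 0.919, -0.001, 0.009]
force: [-2.8, 0.8, 4.5]
finger_gap: 0.223
```

Run:
```python
from h import *
s=st();tilt();print(s['ft_torque'])
```

```text
t 35.02 tcp [ 0.5815 -0.1332  0.0892] yaw 2.332 F [-2.8  0.8  4.5] gap 0.223 q6 -1.17
tilt [ 0.016 -0.009 -1.   ]
[0.43095561 0.56055343 0.35226954]
```

Request:
{"op": "jog_arm", "data": {
  "commands": [
    [0, 0, 0, 0, -0.1],
    [0, 0, 0, 0, -0.1],
    [0, 0, 0, 0, -0.1],
    [0, 0, 0, 0, -0.1],
    [0, 0, 0, 0, -0.1],
    [0, 0, 0, 0, -0.1],
    [0, 0, 0, 0, -0.1],
    [0, 0, 0, 0, -0.1]
  ]
}}

```text
t: 35.68
tcp_pos: [0.5818, -0.133, 0.0895]
tool_rot: [0.731, 0.682, -0.006, 0.008]
force: [-1.0, 0.4, -1.5]
finger_gap: 0.221
```

Run:
```python
from h import *
s=st();tilt();print(s['ft_torque'])
```

```text
t 35.68 tcp [ 0.5818 -0.133   0.0895] yaw 1.501 F [-1.   0.4 -1.5] gap 0.221 q6 -0.32
tilt [ 0.003 -0.02  -1.   ]
[0.20022125 0.19234386 0.28654255]
```

Request:
{"op": "jog_arm", "data": {
  "commands": [
    [0, 0, 0, 0, -0.1],
    [0, 0, 0, 0, -0.1],
    [0, 0, 0, 0, -0.1],
    [0, 0, 0, 0, -0.1],
    [0, 0, 0, 0, -0.1],
    [0, 0, 0, 0, -0.08]
  ]
}}

```text
t: 36.18
tcp_pos: [0.5813, -0.1334, 0.0896]
tool_rot: [0.901, 0.434, -0.009, 0.006]
force: [-1.6, 1.0, -1.6]
finger_gap: 0.22
```

Run:
```python
from h import *
s=st();tilt();print(s['ft_torque'])
```

```text
t 36.18 tcp [ 0.5813 -0.1334  0.0896] yaw 0.899 F [-1.6  1.  -1.6] gap 0.22 q6 0.29
tilt [-0.011 -0.019 -1.   ]
[0.2351605  0.16305991 0.31914699]
```

Request:
{"op": "jog_arm", "data": {
  "commands": [
    [0, 0, 0, 0, -0.08],
    [0, 0, 0, 0, -0.08],
    [0, 0, 0, 0, -0.08],
    [0, 0, 0, 0, -0.08]
  ]
}}

```text
t: 36.52
tcp_pos: [0.581, -0.1335, 0.0897]
tool_rot: [0.96, 0.28, -0.011, 0.005]
force: [-0.5, 1.3, -1.8]
finger_gap: 0.221
```

Run:
```python
from h import *
s=st();tilt();print(s['ft_torque'])
```

```text
t 36.52 tcp [ 0.581  -0.1335  0.0897] yaw 0.568 F [-0.5  1.3 -1.8] gap 0.221 q6 0.62
tilt [-0.018 -0.015 -1.   ]
[ 0.45093012 -0.08183124  1.38936749]
```

Request:
{"op": "jog_arm", "data": {
  "commands": [
    [0, 0, 0, 0, -0.06],
    [0, 0, 0, 0, -0.04],
    [0, 0, 0, 0, 0]
  ]
}}

```text
t: 36.77
tcp_pos: [0.5807, -0.1335, 0.0899]
tool_rot: [0.97, 0.241, -0.013, 0.007]
force: [-1.5, 1.3, -2.0]
finger_gap: 0.222
```

Run:
```python
from h import *
s=st();tilt();print(s['ft_torque'])
q=snapshot('scene');show(q,['pin0','hole0','ring_face','spanner'])
```

```text
t 36.77 tcp [ 0.5807 -0.1335  0.0899] yaw 0.486 F [-1.5  1.3 -2. ] gap 0.222 q6 0.71
tilt [-0.021 -0.019 -1.   ]
[0.36669494 0.04771104 1.63860626]
pin0 [([0.5487, -0.1548, 0.0253], 0.87), ([0.6096, -0.1142, 0.0231], 0.67)]
hole0 [([0.551, -0.1557, 0.0362], 0.62), ([0.6089, -0.1115, 0.0374], 0.55)]
ring_face [([0.5799, -0.1356, 0.0352], 0.58), ([0.5244, 0.4219, -0.0017], 0.22)]
spanner [([0.5781, -0.1374, 0.037], 0.83)]
```

Request:
{"op": "jog_arm", "data": {
  "commands": [
    [0, 0, 0, 0, 0.06],
    [0, 0, 0, 2, 0.03],
    [0, 0, 0, 4, 0],
    [0, 0, 0, 4, 0],
    [0, 0, 0, 4, 0],
    [0, 0, 0, 2, 0],
    [0, 0, 0, 0, 0]
  ]
}}

```text
t: 37.6
tcp_pos: [0.5798, -0.1334, 0.2512]
tool_rot: [0.964, 0.265, -0.01, 0.001]
force: [0.3, 0.0, -3.8]
finger_gap: 0.223
```

Run:
```python
from h import *
s=st();tilt()
s,p=wrist();show(p,['hole0','ring_face','pin0']);save(p,'w10.png')
q=snapshot('scene');show(q,['pin0','hole0','ring_face','spanner','rest','hanger'])
q=snapshot('top');show(q,['rest','hanger']);print([np.round(proj(q,x)).tolist() for x in ([.3975,-.4425+.03,.203],[.3975,-.4425-.03,.203],[.54,-.4225,.203])]);cv2.imwrite('pics/t10.png',cv2.resize(q['image'][200:320,450:570,::-1],None,fx=5,fy=5,interpolation=cv2.INTER_CUBIC))
```

```text
t 37.6 tcp [ 0.5798 -0.1334  0.2512] yaw 0.536 F [ 0.3  0.  -3.8] gap 0.223 q6 0.63
tilt [-0.018 -0.006 -1.   ]
hole0 [([0.6124, -0.1123, 0.0356], 0.67)]
ring_face []
pin0 [([0.608, -0.1083, 0.1852], 0.6)]
pin0 [([0.5401, -0.1523, 0.1797], 0.73), ([0.6005, -0.1106, 0.1762], 0.72)]
hole0 [([0.6058, -0.11, 0.0372], 0.87), ([0.5529, -0.1528, 0.0358], 0.82)]
ring_face [([0.581, -0.1335, 0.0329], 0.55)]
spanner [([0.5718, -0.135, 0.1908], 0.68), ([0.3558, -0.4395, -0.0021], 0.36)]
rest [([0.4651, -0.4376, 0.204], 0.59), ([0.579, -0.1383, 0.0314], 0.58)]
hanger [([0.54, -0.4205, 0.0035], 0.77), ([0.564, 0.0972, 0.006], 0.16)]
rest [([0.5763, 0.0364, 0.0051], 0.65), ([0.4705, -0.4314, 0.2059], 0.61)]
hanger [([0.5401, -0.423, -0.0031], 0.58), ([0.568, 0.0961, 0.0073], 0.51), ([0.5798, -0.032, -0.0009], 0.21)]
[[512.0, 295.0], [540.0, 294.0], [512.0, 230.0]]
```

View pics/t10.png

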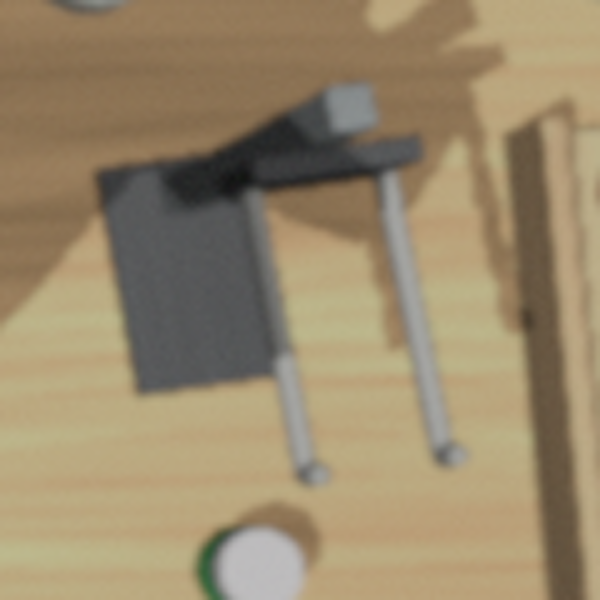

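The crop shows the two prongs running from (253,190) to (313,472) and from (388,175) to (450,453), with pot_a in front of them at (260,565).

Run:
```python
from h import *
q=snapshot('top')
f=lambda u,v,z:unproj(q,(450+u/5-.4,200+v/5-.4),z)
A=f(255,195,.203);B=f(300,445,.203);C=f(390,178,.203);D=f(438,430,.203)
for x in(A,B,C,D):print(x)
print(np.arctan2(*(A-B)[[1,0]]),np.arctan2(*(C-D)[[1,0]]))
print(f(315,468,.217),f(452,450,.217))
s,p=wrist();show(p,['pin0'])
```

```text
[ 0.52119967 -0.39654391  0.203     ]
[ 0.41101852 -0.40743488  0.203     ]
[ 0.52727898 -0.45622105  0.203     ]
[ 0.41612446 -0.46738801  0.203     ]
0.0985259698368065 0.10012739722305042
[ 0.40041809 -0.40820641  0.217     ] [ 0.40674257 -0.46701263  0.217     ]
pin0 [([0.6058, -0.1097, 0.1784], 0.73)]
```

Request:
{"op": "jog_arm", "data": {
  "commands": [
    [0, -2.7, -1.8, 0, 0.12],
    [0, -2.7, -1.8, 0, 0.12],
    [0, -2.7, -1.8, 0, 0.12],
    [0, -2.7, -1.8, 0, 0.12],
    [0, -2.7, -1.8, 0, 0.12],
    [0, -2.7, -1.8, 0, 0.12],
    [0, -2.7, -1.8, 0, 0.12],
    [0, -1.5, -1.8, 0, 0.12]
  ]
}}

```text
t: 39.12
tcp_pos: [0.3745, -0.274, 0.2484]
tool_rot: [0.724, 0.69, -0.009, 0.006]
force: [-0.0, 0.5, -4.8]
finger_gap: 0.221
```

Run:
```python
from h import *
s=st();tilt()
```

```text
t 39.12 tcp [ 0.3745 -0.274   0.2484] yaw 1.523 F [-0.   0.5 -4.8] gap 0.221 q6 -0.8
tilt [-0.005 -0.021 -1.   ]
```

Request:
{"op": "jog_arm", "data": {
  "commands": [
    [0, -2, -1, 0, 0.04],
    [0, -1.8, -2.9, 0, 0.03],
    [0, -0.5, -2.9, 0, 0],
    [0, -0.2, -2.9, -0.5, 0],
    [0, -0.2, -2.9, -0.5, 0],
    [0, 0, -2.9, -0.5, 0],
    [0, 0, -0.8, 0, 0],
    [0, 0, 0, 0, 0]
  ]
}}

```text
t: 39.78
tcp_pos: [0.3193, -0.4481, 0.237]
tool_rot: [0.699, 0.715, -0.011, 0.01]
force: [0.0, -0.3, -4.0]
finger_gap: 0.224
```

Run:
```python
from h import *
s=st();tilt()
q=snapshot('scene');show(q,['pin0','spanner','rest']);cv2.imwrite('pics/s11.png',cv2.resize(q['image'][30:230,200:440,::-1],None,fx=3,fy=3,interpolation=cv2.INTER_CUBIC))
```

```text
t 39.78 tcp [ 0.3193 -0.4481  0.237 ] yaw 1.594 F [ 0.  -0.3 -4. ] gap 0.224 q6 -1.16
tilt [-0.001 -0.03  -1.   ]
pin0 [([0.3111, -0.4139, 0.1706], 0.96), ([0.5901, -0.019, 0.0058], 0.39)]
spanner [([0.3171, -0.4534, 0.1861], 0.81)]
rest [([0.466, -0.4342, 0.2037], 0.59)]
```

View pics/s11.png

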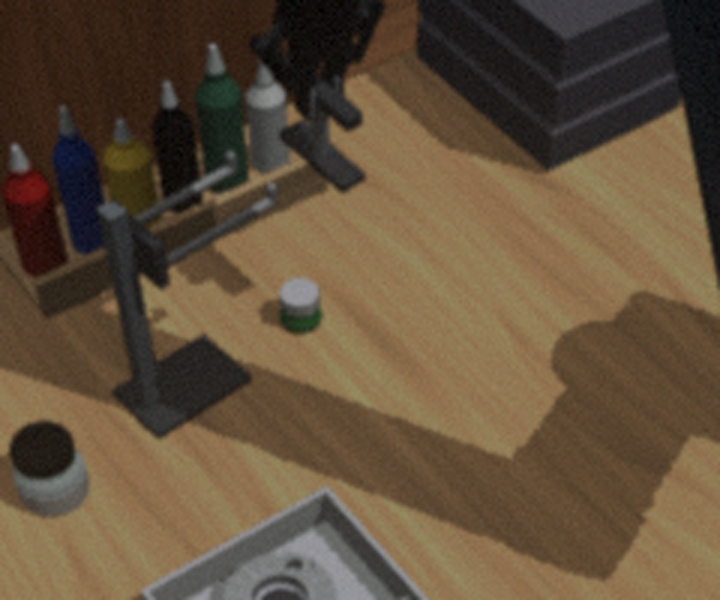

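The scene crop shows the spanner in front of the fork's open end, crossbar across the prongs at (320,100). I'll lower it to enter just above the turned-up ends.

Request:
{"op": "jog_arm", "data": {
  "commands": [
    [0, 0, 0.4, -1.3, 0],
    [0, 0, 0, -1.2, 0],
    [0, 0, 0, 0, 0],
    [0, 0, 0, 0, 0]
  ]
}}

```text
t: 40.32
tcp_pos: [0.3208, -0.4337, 0.2131]
tool_rot: [0.696, 0.718, -0.009, 0.008]
force: [0.4, -0.5, -3.1]
finger_gap: 0.222
```

Run:
```python
from h import *
s=st();tilt()
q=snapshot('scene');show(q,['pin0','spanner','rest'])
s,p=wrist();show(p,['rest','spanner','pin0'])
```

```text
t 40.32 tcp [ 0.3208 -0.4337  0.2131] yaw 1.603 F [ 0.4 -0.5 -3.1] gap 0.222 q6 -1.16
tilt [-0.001 -0.025 -1.   ]
pin0 [([0.3258, -0.473, 0.1474], 0.7), ([0.3123, -0.4013, 0.1469], 0.69)]
spanner [([0.3204, -0.4389, 0.1627], 0.69), ([0.7454, -0.1233, -0.0008], 0.62)]
rest [([0.4658, -0.4346, 0.2022], 0.76)]
rest []
spanner [([0.3196, -0.4393, 0.1579], 0.59), ([0.5449, -0.4257, -0.0027], 0.36)]
pin0 [([0.3177, -0.3983, 0.1482], 0.57)]
```

Request:
{"op": "jog_arm", "data": {
  "commands": [
    [0, 1, -0.6, 0.2, 0],
    [0, 2, 0.1, 0.1, 0],
    [0, 2, 0.2, 0.1, 0],
    [0, 0, 0, 0, 0],
    [0, 0, 0, 0, 0]
  ]
}}

```text
t: 41.13
tcp_pos: [0.3714, -0.4397, 0.218]
tool_rot: [0.697, 0.717, -0.01, 0.009]
force: [0.6, 0.5, -4.2]
finger_gap: 0.222
```

Run:
```python
from h import *
s=st();tilt()
q=snapshot('scene');show(q,['pin0','spanner','rest'])
```

```text
t 41.13 tcp [ 0.3714 -0.4397  0.218 ] yaw 1.598 F [ 0.6  0.5 -4.2] gap 0.222 q6 -1.08
tilt [-0.001 -0.027 -1.   ]
pin0 [([0.3749, -0.4812, 0.1546], 0.91), ([0.3643, -0.4046, 0.1555], 0.76), ([0.5718, 0.0416, 0.0041], 0.58)]
spanner [([0.3687, -0.4454, 0.1699], 0.93), ([0.5397, -0.4249, 0.0015], 0.6), ([0.3786, 0.4179, -0.0001], 0.21)]
rest [([0.4613, -0.4355, 0.2021], 0.89)]
```

Request:
{"op": "jog_arm", "data": {
  "commands": [
    [0, 2, 0.2, 0, 0],
    [0, 2, 0.2, 0, 0],
    [0, 2, 0.2, 0.1, 0],
    [0, 2, 0.2, 0.1, 0],
    [0, 1.7, 0.2, 0, 0],
    [0, 0, 0, 0, 0],
    [0, 0, 0, 0, 0]
  ]
}}

```text
t: 41.92
tcp_pos: [0.4645, -0.4295, 0.219]
tool_rot: [0.701, 0.713, -0.01, 0.006]
force: [-0.2, 0.7, -3.9]
finger_gap: 0.222
```

Run:
```python
from h import *
s=st();tilt()
q=snapshot('scene');show(q,['pin0','spanner','rest']);cv2.imwrite('pics/s12.png',cv2.resize(q['image'][50:200,200:350,::-1],None,fx=4,fy=4,interpolation=cv2.INTER_CUBIC))
```

```text
t 41.92 tcp [ 0.4645 -0.4295  0.219 ] yaw 1.588 F [-0.2  0.7 -3.9] gap 0.222 q6 -0.92
tilt [-0.006 -0.022 -1.   ]
pin0 [([0.4664, -0.4685, 0.1537], 0.63), ([0.4576, -0.3941, 0.1504], 0.55)]
spanner [([0.4591, -0.4352, 0.1675], 0.81)]
rest [([0.4657, -0.4369, 0.2029], 0.9)]
```

View pics/s12.png

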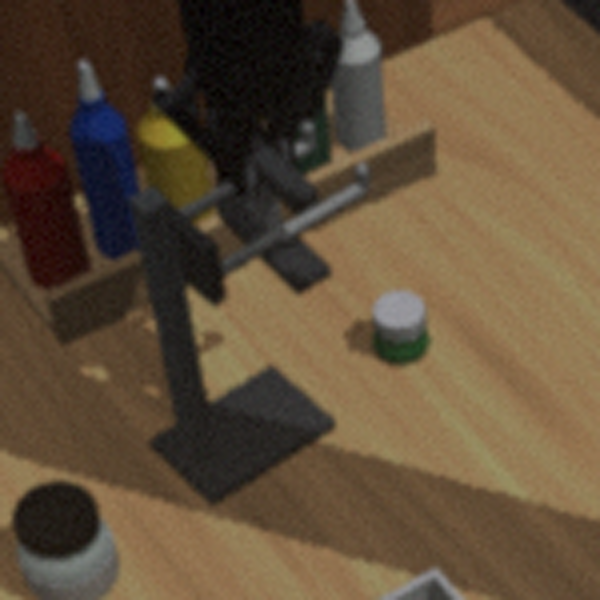

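Request:
{"op": "jog_arm", "data": {
  "commands": [
    [0, 0, -0.2, -1.5, 0],
    [0, 0, 0, -1.2, 0],
    [0, 0, 0, 0, 0],
    [0, 0, 0, 0, 0]
  ]
}}

```text
t: 42.45
tcp_pos: [0.4606, -0.4332, 0.1929]
tool_rot: [0.703, 0.711, -0.01, 0.006]
force: [-1.0, -0.4, -3.8]
finger_gap: 0.216
```

Run:
```python
from h import *
s=st();tilt()
q=snapshot('scene');show(q,['spanner','rest'])
```

```text
t 42.45 tcp [ 0.4606 -0.4332  0.1929] yaw 1.583 F [-1.  -0.4 -3.8] gap 0.216 q6 -0.92
tilt [-0.006 -0.024 -1.   ]
spanner [([0.4575, -0.4391, 0.1424], 0.66), ([0.7502, -0.1214, 0.002], 0.32)]
rest [([0.5241, 0.4185, -0.0031], 0.61), ([0.4649, -0.4352, 0.1992], 0.55)]
```

Request:
{"op": "jog_arm", "data": {
  "commands": [
    [0, 0, 0, -0.7, 0],
    [0, 0, 0, -0.5, 0],
    [0, 0, 0, 0, 0]
  ]
}}

```text
t: 42.85
tcp_pos: [0.4621, -0.4347, 0.1836]
tool_rot: [0.703, 0.711, -0.011, 0.01]
force: [-0.4, 0.6, -0.1]
finger_gap: 0.223
```

Request:
{"op": "jog_arm", "data": {
  "commands": [
    [0, 0, 0, -0.5, 0],
    [0, 0, 0, 0, 0]
  ]
}}

```text
t: 43.02
tcp_pos: [0.4624, -0.435, 0.1799]
tool_rot: [0.703, 0.711, -0.011, 0.01]
force: [-1.7, -0.0, 1.6]
finger_gap: 0.218
```

Request:
{"op": "jog_arm", "data": {
  "commands": [
    [0, 0, 0, -0.6, 0],
    [0, 0, 0, -0.3, 0],
    [0, 0, 0, 0, 0]
  ]
}}

```text
t: 43.27
tcp_pos: [0.4627, -0.4354, 0.174]
tool_rot: [0.702, 0.712, -0.011, 0.011]
force: [-2.4, 1.0, 6.3]
finger_gap: 0.219
```

Request:
{"op": "jog_arm", "data": {
  "commands": [
    [0, 0, 0, -0.1, 0],
    [0, 0, 0, -0.05, 0],
    [0, 0, 0, -0.05, 0],
    [0, 0, 0, -0.05, 0],
    [0, 0, 0, -0.05, 0],
    [0, 0, 0, -0.05, 0]
  ]
}}

```text
t: 43.77
tcp_pos: [0.4628, -0.4354, 0.1768]
tool_rot: [0.702, 0.712, -0.012, 0.013]
force: [-2.6, 2.0, 4.9]
finger_gap: 0.218
```

Run:
```python
from h import *
s=st();tilt()
q=snapshot('scene');show(q,['spanner','rest'])
```

```text
t 43.77 tcp [ 0.4628 -0.4354  0.1768] yaw 1.585 F [-2.6  2.   4.9] gap 0.218 q6 -0.92
tilt [ 0.001 -0.035 -0.999]
spanner [([0.462, -0.4364, 0.1267], 0.87)]
rest [([0.4645, -0.4365, 0.1901], 0.79)]
```

Request:
{"op": "jog_arm", "data": {
  "commands": [
    [0, 0, 0, -0.5, 0],
    [0, 0, 0, -0.2, 0],
    [0, 0, 0, -0.15, 0],
    [0, 0, 0, -0.15, 0],
    [0, 0, 0, -0.15, 0],
    [0, 0, 0, -0.15, 0],
    [0, 0, 0, -0.15, 0]
  ]
}}

```text
t: 44.5
tcp_pos: [0.4629, -0.4356, 0.1676]
tool_rot: [0.702, 0.712, -0.012, 0.013]
force: [-4.1, 2.5, 10.3]
finger_gap: 0.221
```

Request:
{"op": "jog_arm", "data": {
  "commands": [
    [0, 0, 0, 0.8, 0],
    [0, 0, 0, 0.5, 0],
    [0, 0, 0, 0, 0],
    [0, 0, 0, 0, 0]
  ]
}}

```text
t: 44.83
tcp_pos: [0.4631, -0.4357, 0.1809]
tool_rot: [0.702, 0.712, -0.012, 0.014]
force: [-0.6, 0.7, 1.7]
finger_gap: 0.228
```

Request:
{"op": "jog_arm", "data": {
  "commands": [
    [0, 0, 0, 0.3, 0],
    [0, 0, 0, 0, 0],
    [45, 0, 0, 0, 0],
    [45, 0, 0, 0, 0],
    [45, 0, 0, 0, 0],
    [45, 0, 0, 0, 0]
  ]
}}

```text
t: 45.33
tcp_pos: [0.4641, -0.437, 0.1809]
tool_rot: [0.702, 0.712, -0.012, 0.015]
force: [0.2, -0.3, -1.0]
finger_gap: 0.45
```

Run:
```python
from h import *
s=st();tilt()
q=snapshot('scene');show(q,['spanner','rest'])
```

```text
t 45.33 tcp [ 0.4641 -0.437   0.1809] yaw 1.585 F [ 0.2 -0.3 -1. ] gap 0.45 q6 -0.92
tilt [ 0.004 -0.038 -0.999]
spanner [([0.4623, -0.4395, 0.1287], 0.93), ([0.5421, -0.4232, 0.0001], 0.15)]
rest [([0.465, -0.4332, 0.1943], 0.91), ([0.5751, 0.0391, 0.0071], 0.52)]
```

Released. I'll rise straight up, then check everything.

Request:
{"op": "jog_arm", "data": {
  "commands": [
    [45, 0, 0, 1, 0],
    [45, 0, 0, 2, 0],
    [45, 0, 0, 3, 0],
    [45, 0, 0, 3, 0],
    [45, 0, 0, 3, 0],
    [45, 0, 0, 3, 0],
    [45, 0, 0, 0, 0]
  ]
}}

```text
t: 46.07
tcp_pos: [0.4623, -0.4346, 0.3393]
tool_rot: [0.702, 0.712, -0.012, 0.013]
force: [1.6, -1.3, 1.3]
finger_gap: 0.452
```

Request:
{"op": "jog_arm", "data": {
  "commands": [
    [45, -1, 3, 0, 0],
    [45, -1, 4, 0, 0],
    [45, -1, 4, 0, 0],
    [45, 0, 4, 0, 0],
    [45, 0, 0, 0, 0],
    [45, 0, 0, 0, 0],
    [45, 0, 0, 0, 0],
    [45, 0, 0, 0, 0]
  ]
}}

```text
t: 46.73
tcp_pos: [0.4311, -0.2823, 0.3471]
tool_rot: [0.703, 0.711, -0.013, 0.021]
force: [0.4, -0.5, -0.1]
finger_gap: 0.446
```

Run:
```python
from h import *
s=st();tilt()
q=snapshot('scene');show(q,['spanner','rest','rake_a','scraper','paddle','hole0','ring_face']);cv2.imwrite('pics/s13.png',cv2.resize(q['image'][50:330,180:400,::-1],None,fx=2.1,fy=2.1,interpolation=cv2.INTER_CUBIC))
q=snapshot('top');show(q,['spanner','rest','rake_a','scraper','paddle','hole0'])
```

```text
t 46.73 tcp [ 0.4311 -0.2823  0.3471] yaw 1.582 F [ 0.4 -0.5 -0.1] gap 0.446 q6 -0.79
tilt [ 0.013 -0.048 -0.999]
spanner [([0.4665, -0.4733, 0.1148], 0.75), ([0.4607, -0.4355, 0.129], 0.58)]
rest [([0.4671, -0.437, 0.196], 0.7)]
rake_a [([0.5669, 0.0948, 0.0063], 0.9), ([0.5525, -0.1548, 0.0362], 0.4), ([0.6907, 0.3862, 0.0015], 0.19)]
scraper [([0.3566, -0.4383, -0.0021], 0.66), ([0.5793, 0.0403, 0.0032], 0.51)]
paddle [([0.5723, 0.0437, 0.0064], 0.89), ([0.4643, -0.4347, 0.1988], 0.49), ([0.5918, 0.0178, 0.0061], 0.25)]
hole0 [([0.609, -0.1107, 0.0377], 0.9), ([0.5505, -0.1552, 0.0364], 0.64)]
ring_face []
spanner [([0.7316, 0.1536, 0.0081], 0.29)]
rest [([0.5754, 0.0399, 0.0064], 0.55)]
rake_a [([0.5663, 0.0988, 0.0084], 0.86)]
scraper [([0.5922, 0.0179, 0.0099], 0.69)]
paddle [([0.5745, 0.0438, 0.0097], 0.68), ([0.7454, -0.1216, -0.003], 0.36)]
hole0 [([0.6089, -0.1098, 0.0322], 0.89)]
```

View pics/s13.png

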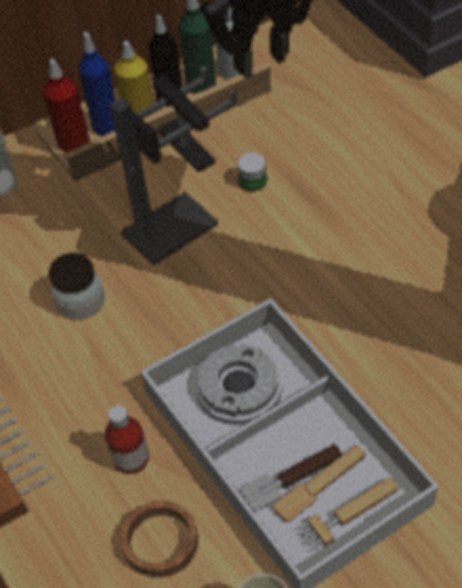

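Run:
```python
from h import *
print(workorder.sign_off());st()
```

```text
the job is handed in; nothing more can be done
None
the job is handed in; nothing more can be done
```

The job is handed in: the drain is tightened, the spanner is on the fork, and all three hand tools found are in the soak bay. No verdict came back.

- **Hand tools:** I laid the scraper, paddle and one rake in the bay. The last pictures show all three lying there. The scraper's network position moved about 4 cm within the bay after I placed it, probably the announced knock, and it now lies beside the paddle. It looked flat; I did not move it again.
- **Ring:** Both pins went in, with the head resting on the ring's face. I turned the ring clockwise in one bite. The turning torque held near 0.3 N m, then rose to 1.4–1.6 N m at the stop. The holes show about 2.26 rad of turn. The ring's starting angle was never measured, so "beyond 2.4 rad" rests on that torque rise.
- **Fork:** I lowered the crossbar onto both prongs and tugged down about 5–7 N beyond its weight for roughly half a second. A second tug ended at a brief peak near 10 N on the sensor, about 14 N in all. After I let go, the last scene picture shows the spanner hanging on both prongs. Its best-scored network reading was about 35 mm off in y, but I took the second, about 5 mm from the fork's middle, since it matches the picture.
- **Clearance:** The arm was clear of everything at the end. The bystanders in the last picture look untouched, but I did not measure all of them.

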